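Push the hubs out of worn wheels and pack the drive tray

ROBOT

A 6-joint arm with a two-finger parallel gripper is mounted at the origin on the work surface. World frame = base frame: x ahead of the robot, y to its left, z up, the work surface at z = 0. Lengths are in mm, angles in rad, forces in N, time in s.
With the tool pointing down it reaches from about 150 to 775 mm from the base axis. Payload 6.1 kg.
Tool frame: the origin (TCP) lies between the finger pads; the fingertips stand 22 mm ahead of it and the grasp point (between the pads) lies 3 mm ahead of it (robot.nose_length is the distance from the TCP to the fingertips, in mm); z points along the fingers, y is the line along which they close (so a half turn about z gives the same grasp; the last joint's range is limited). The gripper opens to 85 mm and grips with 20 to 120 N. Pads are 22 mm wide; open, the fingers measure 114 mm over their backs; the gripper's body (76 mm by 85 mm) begins 54 mm behind the grasp point. The pads swing forward as they close: fully open they stand 13 mm farther back than shut.
Start: joints at [-1.251, 0.126, -0.04, 1.405, 0, 1.571], TCP at [165.041, -498.367, 253.295] pointing down, gripper open.
Joint ranges: [-2.72, 2.72], [-0.95, 1.95], [-1.27, 1.35], [-1.78, 2.02], [-1.46, 1.47], [-3.14, 3.14]. Speed limits (rad/s): [2.39, 2.39, 3.01, 3.14, 3.14, 3.14].

INTERFACE

Orientations are given as a unit quaternion [x, y, z, w].
In Python, from bench import robot, eyes gives the robot as it stands.
- The arm moves only by the tool move_arm, never from a script. Its argument "increments" is a list of rows, each an object of numbers: "tx", "ty", "tz": the shift along the world's x, y, z in mm; "yaw": the turn about the world's z in rad; "hand": the finger opening in mm, from 0 to 85.4. In form: [{"tx": .., "ty": .., "tz": .., "yaw": .., "hand": ..}, ...]. A call has 1 to 8 rows; each row is the pose to reach, as a shift and turn from the pose commanded when the call began; what a row does not reach only later rows make up. A row lasts 1/10 s, in which the tool goes at most 50 mm and 8.59 degrees, less where a joint would pass 70% of its speed; a pose out of reach is approached as far as the arm can. A call with a gripper value outside its range is refused whole. The fingers move at their own pace and stop on an object; the grip force is fixed at half the most. Time passes only in rows, so rows that repeat a pose let the fingers close. It gives the time, the measured TCP pose, the force, the opening and the grip force at its end, in the units of the state.
- robot.observe(): the state, without advancing time (a new reading comes with each control period).
- eyes.snapshot(name): name is "scene" or "top"; returns a dict with "image" (480x640x3 uint8, red, green, blue), "mtx" (3x3 intrinsics, pixels), "R" (3x3) and "t" (3): a world point X has camera coordinates R X + t. Camera axes: x right, y down, z forward; pixel columns grow to the right and rows downward; lengths in mm; the calibration is good to about 2 mm. A picture is of the moment at which its call begins. There is no depth.
- robot.finish_job(): hands the job in; it is judged then, once.
The state is a dict: "time_s": time; "joint_positions": joint angles; "qvel": joint speeds; "joint_torque": joint torques, N m; "ee_pos": TCP position; "tool_rot": TCP orientation; "force": force on the tool from outside, world axes, zero at the start; "moment": the same for the moment, N m; "opening": opening from 0.0 (shut) to 1.0 (fully open); "finger_force": force on a finger pad.
Only numpy, scipy, OpenCV 4.12 (cv2) and the standard library are available. Lean on these libraries where they do the work, as an engineer would, in place of code of your own. Each camera call takes 0.05 s, during which the arm holds its last target. There are 200 camera calls.

TASK

With the handle down, lay every worn wheel flat in a nest of the push-out stand; then pull the red handle fully up so that the plungers push all the yellow hubs up out of their tyres, and pack each hub (and any hub already lying bare on the table) lying flat on the floor of the tray's wide yellow compartment. Every loose round motor goes, at any time, lying down in one of the tray's two grey motor bays; finish with the empty tyres left in their nests, the handle pushed fully back down, and the other things on the table left where they are.

Things in the scene. Friction and masses are not known exactly. Their poses are not given: they have to be found in the camera images.
- tyre0_c (a point): Worn wheel's tyre: black ribbed rubber ring, 66 mm outside, 50 mm bore, 30 mm high, 60 g, lying flat at the start with its axis (z) vertical. A 4 mm thick lip at its underside narrows the bore to 36 mm. This point is its centre, 15 mm above its underside. May be absent (its hub then lies bare on the table).
- hub0_c (a point): Wheel hub: loose yellow plastic disc, 45 mm diameter, 16 mm thick, 40 g, lying on the lip inside tyre0, its top 10 mm below the tyre's top, 2.5 mm play all round, so that it cannot be gripped there; only from below, through the 36 mm opening, can it be pushed up. This point is its centre, z its axis. If tyre0 is absent the hub lies bare and flat on the table and has only to be packed. Always present.
- tyre1_c (a point): Another such tyre, same sizes and point; may be absent.
- hub1_c (a point): Wheel hub: loose yellow plastic disc, 45 mm diameter, 16 mm thick, 40 g, lying on the lip inside tyre1, its top 10 mm below the tyre's top, 2.5 mm play all round, so that it cannot be gripped there; only from below, through the 36 mm opening, can it be pushed up. This point is its centre, z its axis. If tyre1 is absent the hub lies bare and flat on the table and has only to be packed. Always present.
- tyre2_c (a point): Another such tyre, same sizes and point; may be absent.
- hub2_c (a point): Wheel hub: loose yellow plastic disc, 45 mm diameter, 16 mm thick, 40 g, lying on the lip inside tyre2, its top 10 mm below the tyre's top, 2.5 mm play all round, so that it cannot be gripped there; only from below, through the 36 mm opening, can it be pushed up. This point is its centre, z its axis. If tyre2 is absent the hub lies bare and flat on the table and has only to be packed. Always present.
- motor0_c (a point): Gearmotor: smooth round cylinder, 36 mm diameter, 76 mm long (plus a 10 mm shaft stub, 8 mm thick, at its +x end), steel and brass coloured, about 150 g, lying on the table along its own x axis; it rolls when pushed. This point is the centre of the cylinder, 18 mm above what it lies on. May be absent.
- motor1_c (a point): Gearmotor: smooth round cylinder, 36 mm diameter, 76 mm long (plus a 10 mm shaft stub, 8 mm thick, at its +x end), steel and brass coloured, about 150 g, lying on the table along its own x axis; it rolls when pushed. This point is the centre of the cylinder, 18 mm above what it lies on. May be absent.
- stand: Push-out stand, fixed to the table: aluminium deck 112 mm (x) by 370 mm (y, from -180 to +190), its top 75 mm above the table, on grey end plates. Origin on the table. Along its y axis, at y = -120, -25 and +70 mm, are three nests, and at y = +150 mm the handle.
- nest0 (a point): Nest 0 of the stand: this point is on the deck's top, at the centre of a 34 mm opening with a brass plunger (24 mm diameter) in it. Four orange guide pins (8 mm thick, cone-topped, 14 mm high) stand round it at 28.5 mm in both x and y of the stand; a tyre lies flat between them with 3 mm play. Any wheel may go in any nest.
- nest1 (a point): Nest 1 of the stand: this point is on the deck's top, at the centre of a 34 mm opening with a brass plunger (24 mm diameter) in it. Four orange guide pins (8 mm thick, cone-topped, 14 mm high) stand round it at 28.5 mm in both x and y of the stand; a tyre lies flat between them with 3 mm play. Any wheel may go in any nest.
- nest2 (a point): Nest 2 of the stand: this point is on the deck's top, at the centre of a 34 mm opening with a brass plunger (24 mm diameter) in it. Four orange guide pins (8 mm thick, cone-topped, 14 mm high) stand round it at 28.5 mm in both x and y of the stand; a tyre lies flat between them with 3 mm play. Any wheel may go in any nest.
- lift (a joint): Height of the lifting carriage, m: 0 fully down (plunger tops 4 mm below the deck), 0.05 fully up (plunger tops 46 mm above the deck, so the underside of a hub standing on one is 16 mm above its tyre's top). All three plungers rise together with the handle. It takes about 11 N to lift, up to 6 N to push down, and stays at whatever height it is left.
- handle (a point): Centre of the carriage's red T-handle: bar 14 mm (stand x) by 56 mm (stand y) by 22 mm high; its centre is 120 mm above the table when down, 170 mm when up. Rises straight up; what is below it is a thin rod.
- tray: White drive tray, fixed: 222 mm (x) by 190 mm (y), walls and partitions 20 mm high and 4 mm thick, floor 4 mm thick. Origin at the underside's centre. Far side (tray x from -4 to +107 mm, y from -91 to +91): one wide yellow-floored compartment for hubs. Near side (tray x from -107 to -8 mm): two grey-floored motor bays, each 91 mm wide in y, centred at tray (-58, -47) and (-58, +47) mm.
- screwdriver: Bystander: screwdriver lying on the table.
- mug: Bystander: blue mug, 76 mm wide, 90 mm high.
- meter: Bystander: yellow multimeter, 80 by 150 by 35 mm.
- tape: Bystander: roll of paper tape, 90 mm wide, 24 mm high.
- pack: Bystander: green battery pack, 60 by 32 by 22 mm.
Not all that is in view belongs to the job. What is shaped like the part that bears tyre1_c but blue or green is not meant.

How it is judged (in metres and radians):
On the way, in this order (a step that is already met when the one before it is completed fails the run):
1. every wheel, hub inside, lies flat in a nest with the handle down (((horizontal distance between tyre0_c and nest0 below 0.009 m and z of tyre0_c in the frame of nest0 between 0.01 and 0.019 m and angle between tyre0_c's own z axis and vertical below 0.1 rad) or (horizontal distance between tyre0_c and nest1 below 0.009 m and z of tyre0_c in the frame of nest1 between 0.01 and 0.019 m and angle between tyre0_c's own z axis and vertical below 0.1 rad) or (horizontal distance between tyre0_c and nest2 below 0.009 m and z of tyre0_c in the frame of nest2 between 0.01 and 0.019 m and angle between tyre0_c's own z axis and vertical below 0.1 rad)) and horizontal distance between hub0_c and tyre0_c below 0.006 m and z of hub0_c in the frame of tyre0_c below 0.004 m and ((horizontal distance between tyre1_c and nest0 below 0.009 m and z of tyre1_c in the frame of nest0 between 0.01 and 0.019 m and angle between tyre1_c's own z axis and vertical below 0.1 rad) or (horizontal distance between tyre1_c and nest1 below 0.009 m and z of tyre1_c in the frame of nest1 between 0.01 and 0.019 m and angle between tyre1_c's own z axis and vertical below 0.1 rad) or (horizontal distance between tyre1_c and nest2 below 0.009 m and z of tyre1_c in the frame of nest2 between 0.01 and 0.019 m and angle between tyre1_c's own z axis and vertical below 0.1 rad)) and horizontal distance between hub1_c and tyre1_c below 0.006 m and z of hub1_c in the frame of tyre1_c below 0.004 m and ((horizontal distance between tyre2_c and nest0 below 0.009 m and z of tyre2_c in the frame of nest0 between 0.01 and 0.019 m and angle between tyre2_c's own z axis and vertical below 0.1 rad) or (horizontal distance between tyre2_c and nest1 below 0.009 m and z of tyre2_c in the frame of nest1 between 0.01 and 0.019 m and angle between tyre2_c's own z axis and vertical below 0.1 rad) or (horizontal distance between tyre2_c and nest2 below 0.009 m and z of tyre2_c in the frame of nest2 between 0.01 and 0.019 m and angle between tyre2_c's own z axis and vertical below 0.1 rad)) and horizontal distance between hub2_c and tyre2_c below 0.006 m and z of hub2_c in the frame of tyre2_c below 0.004 m and value of joint lift below 0.01 m), for 0.2 s.
2. the handle is fully up and every hub stands on its plunger, clear above its tyre (((horizontal distance between tyre0_c and nest0 below 0.009 m and z of tyre0_c in the frame of nest0 between 0.01 and 0.019 m and angle between tyre0_c's own z axis and vertical below 0.1 rad) or (horizontal distance between tyre0_c and nest1 below 0.009 m and z of tyre0_c in the frame of nest1 between 0.01 and 0.019 m and angle between tyre0_c's own z axis and vertical below 0.1 rad) or (horizontal distance between tyre0_c and nest2 below 0.009 m and z of tyre0_c in the frame of nest2 between 0.01 and 0.019 m and angle between tyre0_c's own z axis and vertical below 0.1 rad)) and horizontal distance between hub0_c and tyre0_c below 0.012 m and z of hub0_c in the frame of tyre0_c above 0.03 m and ((horizontal distance between tyre1_c and nest0 below 0.009 m and z of tyre1_c in the frame of nest0 between 0.01 and 0.019 m and angle between tyre1_c's own z axis and vertical below 0.1 rad) or (horizontal distance between tyre1_c and nest1 below 0.009 m and z of tyre1_c in the frame of nest1 between 0.01 and 0.019 m and angle between tyre1_c's own z axis and vertical below 0.1 rad) or (horizontal distance between tyre1_c and nest2 below 0.009 m and z of tyre1_c in the frame of nest2 between 0.01 and 0.019 m and angle between tyre1_c's own z axis and vertical below 0.1 rad)) and horizontal distance between hub1_c and tyre1_c below 0.012 m and z of hub1_c in the frame of tyre1_c above 0.03 m and ((horizontal distance between tyre2_c and nest0 below 0.009 m and z of tyre2_c in the frame of nest0 between 0.01 and 0.019 m and angle between tyre2_c's own z axis and vertical below 0.1 rad) or (horizontal distance between tyre2_c and nest1 below 0.009 m and z of tyre2_c in the frame of nest1 between 0.01 and 0.019 m and angle between tyre2_c's own z axis and vertical below 0.1 rad) or (horizontal distance between tyre2_c and nest2 below 0.009 m and z of tyre2_c in the frame of nest2 between 0.01 and 0.019 m and angle between tyre2_c's own z axis and vertical below 0.1 rad)) and horizontal distance between hub2_c and tyre2_c below 0.012 m and z of hub2_c in the frame of tyre2_c above 0.03 m and value of joint lift above 0.042 m), for 0.2 s.
At the end, for the whole second after the job is handed in: Every hub lies flat (within 0.15 rad) on the floor of the tray's wide compartment, every motor lies on the floor of a motor bay, every tyre lies flat in a nest (within 9 mm of its centre), the handle is within 6 mm of fully down, and all is at rest (x of hub0_c in the frame of tray between 0.012 and 0.095 m and y of hub0_c in the frame of tray between -0.08 and 0.08 m and z of each of hub0_c, hub1_c, hub2_c in the frame of tray below 0.016 m and angle between the z axis of each of hub0_c, hub1_c, hub2_c and the z axis of tray, either way round below 0.15 rad and linear speed of each of hub0, hub1, hub2 below 0.03 m/s and x of hub1_c in the frame of tray between 0.012 and 0.095 m and y of hub1_c in the frame of tray between -0.08 and 0.08 m and x of hub2_c in the frame of tray between 0.012 and 0.095 m and y of hub2_c in the frame of tray between -0.08 and 0.08 m and x of motor0_c in the frame of tray between -0.105 and -0.012 m and y of motor0_c in the frame of tray between -0.09 and 0.09 m and z of each of motor0_c, motor1_c in the frame of tray below 0.027 m and linear speed of each of motor0, motor1 below 0.04 m/s and x of motor1_c in the frame of tray between -0.105 and -0.012 m and y of motor1_c in the frame of tray between -0.09 and 0.09 m and ((horizontal distance between tyre0_c and nest0 below 0.009 m and z of tyre0_c in the frame of nest0 between 0.01 and 0.019 m and angle between tyre0_c's own z axis and vertical below 0.1 rad) or (horizontal distance between tyre0_c and nest1 below 0.009 m and z of tyre0_c in the frame of nest1 between 0.01 and 0.019 m and angle between tyre0_c's own z axis and vertical below 0.1 rad) or (horizontal distance between tyre0_c and nest2 below 0.009 m and z of tyre0_c in the frame of nest2 between 0.01 and 0.019 m and angle between tyre0_c's own z axis and vertical below 0.1 rad)) and ((horizontal distance between tyre1_c and nest0 below 0.009 m and z of tyre1_c in the frame of nest0 between 0.01 and 0.019 m and angle between tyre1_c's own z axis and vertical below 0.1 rad) or (horizontal distance between tyre1_c and nest1 below 0.009 m and z of tyre1_c in the frame of nest1 between 0.01 and 0.019 m and angle between tyre1_c's own z axis and vertical below 0.1 rad) or (horizontal distance between tyre1_c and nest2 below 0.009 m and z of tyre1_c in the frame of nest2 between 0.01 and 0.019 m and angle between tyre1_c's own z axis and vertical below 0.1 rad)) and ((horizontal distance between tyre2_c and nest0 below 0.009 m and z of tyre2_c in the frame of nest0 between 0.01 and 0.019 m and angle between tyre2_c's own z axis and vertical below 0.1 rad) or (horizontal distance between tyre2_c and nest1 below 0.009 m and z of tyre2_c in the frame of nest1 between 0.01 and 0.019 m and angle between tyre2_c's own z axis and vertical below 0.1 rad) or (horizontal distance between tyre2_c and nest2 below 0.009 m and z of tyre2_c in the frame of nest2 between 0.01 and 0.019 m and angle between tyre2_c's own z axis and vertical below 0.1 rad)) and value of joint lift below 0.006 m); the robot touches nothing.
It fails at once if a bystander is moved more than 40 mm (distance of any of screwdriver, mug, meter, tape, pack from where it was at the start of the episode above 0.04 m).
Of tyre0, tyre1, tyre2 only 2 to 3 are there at a start; the rules pass over those that are not, and their reading is None.
Of motor0, motor1 only 1 to 2 are there at a start; the rules pass over those that are not, and their reading is None.
At some moment in a run one of tyre0, tyre1, tyre2 may be knocked a few centimetres aside while the robot is not near it.
Once in a run the grip may slacken for a moment while it holds something.
It also fails if it takes over 210 s, if anything falls off the work surface, if the arm or the gripper's body presses on something with over 40 N, if the wrist force passes 120 N, or if a joint passes its speed limit or range.

## Working session

There is one attempt and no reset: what is moved stays moved. The work goes in short steps, Python scripts to look and compute and a tool call to move; the robot and the scene stay as the last step left them, time stands still between calls to the robot, and variables do not carry over. Pictures are saved under pics/ and viewed, at most 14 in all, crops included, and the job is handed in when it is done.

Besides the shell and the picture viewer there is one more tool, called as name(argument=value, ...), one argument or row to a line, values as JSON. move_arm: Moves the arm, as the interface text tells. Its arguments: {"type":"object","properties":{"increments":{"type":"array","items":{"type":"object","properties":{"tx":{"type":"number"},"ty":{"type":"number"},"tz":{"type":"number"},"yaw":{"type":"number"},"hand":{"type":"number"}}}}},"required":["increments"]}

```bash
mkdir -p pics; ls; cat > h.py <<'E'
import numpy as np, cv2
from bench import robot, eyes
def snap(n):
    s=eyes.snapshot(n); s={k:np.array(v) for k,v in s.items()}; s['t']=s['t'].ravel(); return s
def ray(s,u,v,z):
    d=s['R'].T@(np.linalg.inv(s['mtx'])@np.array([u,v,1.])); c=-s['R'].T@s['t']
    return c+d*(z-c[2])/d[2]
def proj(s,X):
    p=s['mtx']@(s['R']@np.array(X,float)+s['t']); return p[:2]/p[2]
def save(im,f): cv2.imwrite('pics/'+f,cv2.cvtColor(im,cv2.COLOR_RGB2BGR))
E
python3 - <<'E'
from h import *
for n in('top','scene'):
    s=snap(n); save(s['image'],n+'0.png'); np.savez(n+'0.npz',**s)
    print(n,(-s['R'].T@s['t']).round(),s['R'][2].round(2),s['mtx'][0,0])
o=robot.observe(); print(o['time_s'],o['ee_pos'],o['tool_rot'],o['force'],o['opening'])
E
```

```text
pics
top [ 234. -114. 1613.] [ 0.17  0.01 -0.99] 586.1302282352067
scene [970. 417. 773.] [-0.47 -0.55 -0.69] 433.98401057790966
0.1 [ 164.92762282 -498.06997871  252.61083638] [ 9.87246670e-01  1.59196420e-01 -1.26920157e-04 -7.05064848e-04] [-0.1661041   0.04173252  0.00383881] 0.9979605839875533
```

View pics/top0.png

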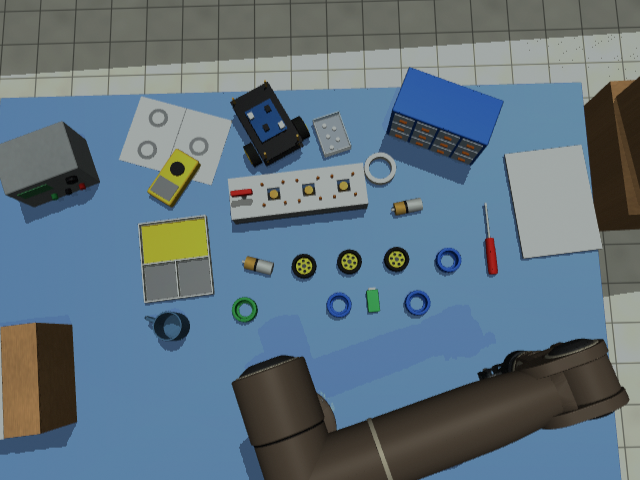

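View pics/scene0.png

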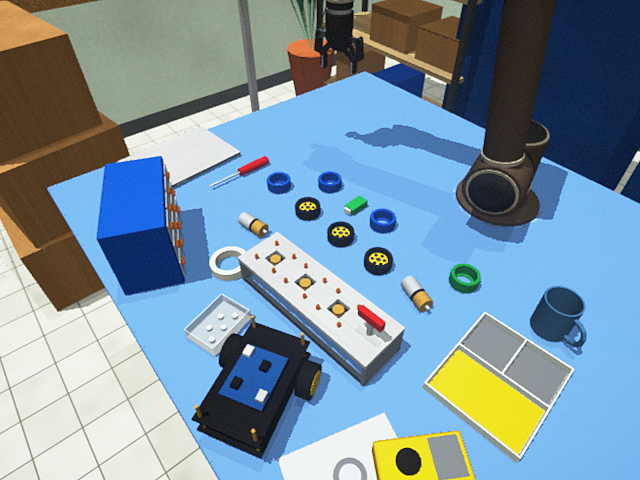

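Top view: worn wheels at (304,266), (349,261), (397,259). Motors are at (258,265) and (407,207), nests at about (274,194), (308,189) and (344,185), the handle at (241,193), the tray at (176,258). Lookalikes: blue rings (338,305), (418,303), (448,260), green ring (245,309) and the toy-car wheels near (298,128). None of those is black with a yellow hub lying on the table. I'll check with one close crop.

```bash
cat >> h.py <<'E'
def blobs(s,lo,hi,box,amin=15):
    x0,y0,x1,y1=box; h=cv2.cvtColor(s['image'],cv2.COLOR_RGB2HSV)
    m=cv2.inRange(h,lo,hi); k=np.zeros_like(m); k[y0:y1,x0:x1]=m[y0:y1,x0:x1]
    n,l,st,c=cv2.connectedComponentsWithStats(k); return [(st[i,4],c[i]) for i in range(1,n) if st[i,4]>=amin],k
E
python3 - <<'E'
from h import *
s={k:v for k,v in np.load('top0.npz').items()}; c={k:v for k,v in np.load('scene0.npz').items()}
im=s['image']; save(cv2.resize(im[160:320,120:440],None,fx=2.5,fy=2.5,interpolation=cv2.INTER_CUBIC),'crop1.png')
# dark tyres -> filled circle around each wheel
g=cv2.cvtColor(im,cv2.COLOR_RGB2HSV)
for (u,v) in[(304,266),(349,261),(397,259)]:
    m=(cv2.inRange(g,(0,0,0),(179,255,70))|cv2.inRange(g,(20,100,70),(35,255,255)))
    k=np.zeros_like(m); k[v-18:v+18,u-18:u+18]=m[v-18:v+18,u-18:u+18]
    y,b=blobs(s,(20,100,70),(35,255,255),(u-15,v-15,u+15,v+15),1)
    ys=np.argwhere(b)[:,::-1].astype(np.float32); (cu,cv_),r=cv2.minEnclosingCircle(ys)
    cs,_=cv2.findContours(k,cv2.RETR_EXTERNAL,2); cc=max(cs,key=cv2.contourArea); (du,dv),dr=cv2.minEnclosingCircle(cc)
    print('wheel hub',ray(s,cu,cv_,20).round(1),r,'tyre',ray(s,du,dv,28).round(1),dr)
print('handle');
for a,p in blobs(s,(0,150,100),(8,255,255),(225,180,260,205))[0]: print(a,p,ray(s,*p,131).round(1))
print('brass/orange')
for a,p in blobs(s,(8,110,80),(28,255,255),(225,165,375,225),2)[0]: print(a,p.round(1),ray(s,*p,72).round(1),ray(s,*p,86).round(1))
b=blobs(s,(24,150,120),(35,255,255),(130,210,215,280),200)
for a,p in b[0]: print('yellow',a,p,ray(s,*p,4).round(1),cv2.minAreaRect(np.argwhere(b[1])[:,::-1].astype(np.float32)))
E
```

```text
wheel hub [434.5 -36.1  20. ] 8.353436470031738 tyre [432.2 -36.6  28. ] 12.333251953125
wheel hub [ 443.9 -160.7   20. ] 8.424443244934082 tyre [ 441.2 -160.2   28. ] 12.412291526794434
wheel hub [ 447.  -290.1   20. ] 8.34876537322998 tyre [ 444.8 -288.7   28. ] 12.583603858947754
handle
95 [240.69473684 191.96842105] [617.8 119.5 131. ]
brass/orange
3 [352.7 172.7] [ 679.2 -175.9   72. ] [ 675.2 -175.4   86. ]
3 [331.3 175.3] [ 673.2 -117.8   72. ] [ 669.2 -117.7   86. ]
2 [317.5 177. ] [669.5 -80.1  72. ] [665.6 -80.4  86. ]
4 [296.5 179.5] [664.  -22.9  72. ] [660.1 -23.7  86. ]
2 [282.5 181. ] [660.8  15.2  72. ] [656.9  14.   86. ]
4 [261.5 183.5] [655.2  72.3  72. ] [651.4  70.6  86. ]
57 [343.2 185.6] [ 643.8 -149.2   72. ] [ 640.1 -148.8   86. ]
55 [308.4 189.7] [634.5 -54.7  72. ] [630.9 -55.2  86. ]
57 [273.5 193.9] [625.3  39.8  72. ] [621.7  38.4  86. ]
4 [355.2 193.2] [ 621.5 -181.2   72. ] [ 618.  -180.6   86. ]
4 [334.  195.8] [ 616.1 -123.6   72. ] [ 612.6 -123.5   86. ]
4 [319.5 197.5] [612.2 -84.4  72. ] [608.8 -84.6  86. ]
4 [298.5 200. ] [606.7 -27.5  72. ] [603.3 -28.3  86. ]
3 [284.7 201.7] [603.    9.9  72. ] [599.7   8.8  86. ]
2 [263.5 204. ] [598.   67.1  72. ] [594.7  65.5  86. ]
yellow 2299 [174.19443236 240.30882993] [516.4 325.3   4. ] ((174.03903198242188, 240.2992401123047), (36.21497344970703, 64.66959381103516), 82.56858825683594)
```

View pics/crop1.png

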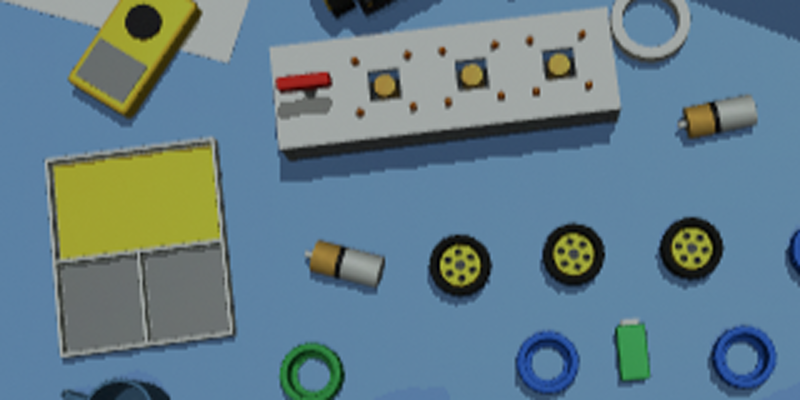

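The crop confirms three black tyres with yellow hubs, at crop px (460,265), (573,254) and (691,247). It also shows two motors at (347,266) and (718,117). Next I measure the motors and tray and cross-check with the scene view.

```bash
python3 - <<'E'
from h import *
s={k:v for k,v in np.load('top0.npz').items()}; c={k:v for k,v in np.load('scene0.npz').items()}
def tri(a,b):
    P=[q['mtx']@np.c_[q['R'],q['t']] for q in(s,c)]
    X=cv2.triangulatePoints(P[0],P[1],np.array(a,float).reshape(2,1),np.array(b,float).reshape(2,1)); return (X[:3]/X[3]).ravel().round(1)
h=cv2.cvtColor(s['image'],cv2.COLOR_RGB2HSV)
for u,v in[(258,265),(407,207)]:
    m=cv2.bitwise_not(cv2.inRange(h,(95,70,0),(125,255,255))); k=np.zeros_like(m); k[v-14:v+14,u-22:u+22]=m[v-14:v+14,u-22:u+22]
    cs,_=cv2.findContours(k,cv2.RETR_EXTERNAL,2); cc=max(cs,key=cv2.contourArea); r=cv2.minAreaRect(cc)
    p=cv2.boxPoints(r); W=np.array([ray(s,*q,18)[:2] for q in p]); print(r,W.round(0).tolist(),W.mean(0).round(1))
q=[(138.4,224),(205.2,216),(213.6,293.6),(144.8,302.4)]
W=np.array([ray(s,*p,20)[:2] for p in q]); print('tray',W.round(1).tolist(),W.mean(0).round(1))
for A in [(243,75),(200,70)]: pass
hs=[p for a,p in blobs(c,(20,120,100),(35,255,255),(285,190,400,280),20)[0]]; print(hs)
y=blobs(c,(20,120,100),(35,255,255),(285,190,400,280),1)[1]
for (u,v),t in zip([(377,261),(341,234),(307,208)],[(304,266),(349,261),(397,259)]):
    e=np.argwhere(y[v-14:v+14,u-16:u+16])[:,::-1].astype(np.float32)+[u-16,v-14]; cu=(e.min(0)+e.max(0))/2
    b=blobs(s,(20,100,70),(35,255,255),(t[0]-15,t[1]-15,t[0]+15,t[1]+15),1)[1]; f=np.argwhere(b)[:,::-1]; f=(f.min(0)+f.max(0))/2
    print('tri',tri(f,cu),'scene ray',ray(c,*cu,20).round(1))
for a,p in blobs(c,(0,150,100),(8,255,255),(350,295,395,335))[0]: print('handle',a,tri((240.7,192),p),ray(c,*p,120).round(1))
print(robot.nose_length)
E
```

```text
((257.058837890625, 264.7647399902344), (31.529630661010742, 13.096923828125), 14.03624439239502) [[434.0, 138.0], [469.0, 130.0], [446.0, 45.0], [411.0, 54.0]] [440.3  92. ]
((406.48077392578125, 206.40386962890625), (13.139780044555664, 31.770809173583984), 78.69007110595703) [[605.0, -278.0], [620.0, -366.0], [583.0, -371.0], [568.0, -284.0]] [ 593.9 -324.8]
tray [[562.1, 421.8], [580.2, 235.8], [363.8, 210.3], [344.3, 397.5]] [462.6 316.3]
[array([307.        , 205.79047619]), array([340.34883721, 231.39534884]), array([378.05194805, 258.12337662])]
tri [433.3 -36.   23.6] scene ray [431.  -38.7  20. ]
tri [ 443.5 -160.1   24.5] scene ray [ 439.9 -163.    20. ]
tri [ 446.7 -289.2   24.1] scene ray [ 444.4 -294.    20. ]
handle 32 [618.2 115.8 137.6] [612.4 102.5 120. ]
handle 35 [617.  123.9 124.1] [610.2 128.  120. ]
22.0
```

move_arm(
  increments=[
    {"tx": 281, "ty": 209, "tz": -133, "yaw": 1.349, "hand": 85},
    {"tx": 281, "ty": 209, "tz": -133, "yaw": 1.349, "hand": 85},
    {"tx": 281, "ty": 209, "tz": -133, "yaw": 1.349, "hand": 85},
    {"tx": 281, "ty": 209, "tz": -133, "yaw": 1.349, "hand": 85},
    {"tx": 281, "ty": 209, "tz": -133, "yaw": 1.349, "hand": 85},
    {"tx": 281, "ty": 209, "tz": -133, "yaw": 1.349, "hand": 85},
    {"tx": 281, "ty": 209, "tz": -133, "yaw": 1.349, "hand": 85},
    {"tx": 281, "ty": 209, "tz": -133, "yaw": 1.349, "hand": 85},
  ],
)

```text
time_s: 0.9
ee_pos: [447.6, -286.6, 118.2]
tool_rot: [0.722, 0.692, 0.0, -0.001]
force: [-0.8, -0.3, -0.1]
opening: 0.993
finger_force: 0.0
```

move_arm(
  increments=[
    {"yaw": 0.149, "tz": -40},
    {"yaw": 0.149, "tz": -40},
    {"yaw": 0.149, "tz": -40},
  ],
)

```text
invalid input at $.increments[0]: expected keys tx, ty, tz, yaw, hand
```

```bash
cat >> h.py <<'E'
def wheels(s,z=20):
    a=[(n,p) for n,p in blobs(s,(20,100,70),(35,255,255),(225,150,470,330),25)[0]]
    return a
E
python3 - <<'E'
from h import *
o=robot.observe(); R=o['tool_rot']; print(o['ee_pos'],np.degrees(np.arctan2(2*R[1]**2-1,2*R[0]*R[1])))
c=snap('scene'); save(cv2.resize(c['image'][130:330,180:480],None,fx=2.5,fy=2.5),'g1.png')
E
```

```text
[ 447.58713405 -286.55542171  118.22403301] -2.3972738728575353
```

View pics/g1.png

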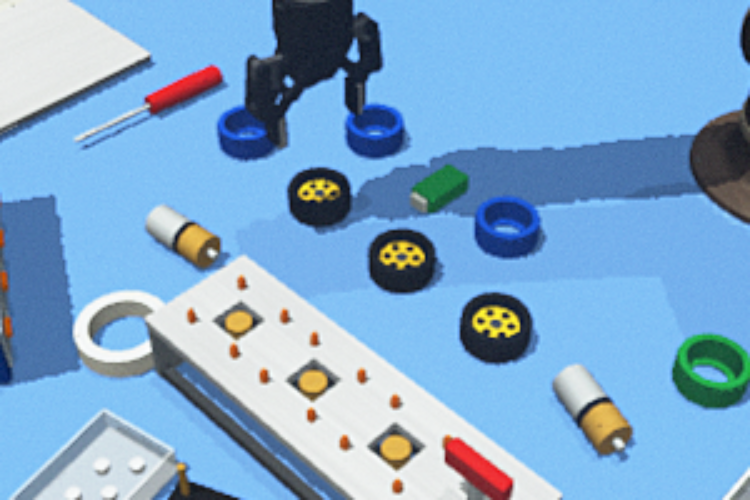

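The gripper is open just above wheel2 (crop px 320,195). All three wheels are where I measured them.

move_arm(
  increments=[
    {"tx": 0, "ty": 0, "tz": -40, "yaw": 0.149, "hand": 85},
    {"tx": 0, "ty": 0, "tz": -70, "yaw": 0.149, "hand": 85},
    {"tx": 0, "ty": 0, "tz": -96, "yaw": 0.149, "hand": 85},
    {"tx": 0, "ty": 0, "tz": -96, "yaw": 0.149, "hand": 85},
    {"tx": 0, "ty": 0, "tz": -96, "yaw": 0.149, "hand": 50},
    {"tx": 0, "ty": 0, "tz": -96, "yaw": 0.149, "hand": 50},
    {"tx": 0, "ty": 0, "tz": -96, "yaw": 0.149, "hand": 50},
    {"tx": 0, "ty": 0, "tz": -96, "yaw": 0.149, "hand": 50},
  ],
)

```text
time_s: 1.75
ee_pos: [447.1, -290.2, 26.2]
tool_rot: [0.672, 0.741, 0.0, 0.002]
force: [-1.0, 0.4, 6.4]
opening: 0.745
finger_force: 66.5
```

move_arm(
  increments=[
    {"tx": 0, "ty": 0, "tz": 40, "yaw": 0, "hand": 50},
    {"tx": 20, "ty": 14, "tz": 80, "yaw": 0, "hand": 50},
    {"tx": 50, "ty": 35, "tz": 110, "yaw": 0, "hand": 50},
    {"tx": 85, "ty": 60, "tz": 130, "yaw": 0, "hand": 50},
    {"tx": 120, "ty": 85, "tz": 130, "yaw": 0, "hand": 50},
    {"tx": 155, "ty": 110, "tz": 130, "yaw": 0, "hand": 50},
    {"tx": 185, "ty": 131, "tz": 125, "yaw": 0, "hand": 50},
    {"tx": 198, "ty": 140, "tz": 115, "yaw": 0, "hand": 50},
  ],
)

```text
time_s: 2.55
ee_pos: [646.9, -147.3, 139.9]
tool_rot: [0.671, 0.742, 0.001, 0.001]
force: [0.0, 0.1, -1.5]
opening: 0.746
finger_force: 67.0
```

move_arm(
  increments=[
    {"tx": 0, "ty": 0, "tz": -10, "yaw": 0, "hand": 50},
    {"tx": 0, "ty": 0, "tz": -10, "yaw": 0, "hand": 50},
  ],
)

```text
time_s: 2.75
ee_pos: [642.4, -149.4, 127.0]
tool_rot: [0.672, 0.741, -0.001, -0.002]
force: [-0.5, 0.6, -1.0]
opening: 0.746
finger_force: 67.0
```

```bash
python3 - <<'E'
from h import *
c=snap('scene'); save(cv2.resize(c['image'][180:360,200:440],None,fx=3,fy=3),'g2.png')
s=snap('top')
for a,p in wheels(s): print(a,p.round(1),ray(s,*p,20).round(1),ray(s,*p,125).round(1))
E
```

```text
59 [273.4 193.9] [638.7  45.3  20. ] [612.   34.8 125. ]
120 [399.9 207.7] [ 590.3 -306.1   20. ] [ 566.8 -293.5  125. ]
121 [351.6 261.9] [ 441.7 -167.6   20. ] [ 428.1 -164.1  125. ]
120 [249.4 262.9] [445.7 112.6  20. ] [431.8  97.7 125. ]
```

View pics/g2.png

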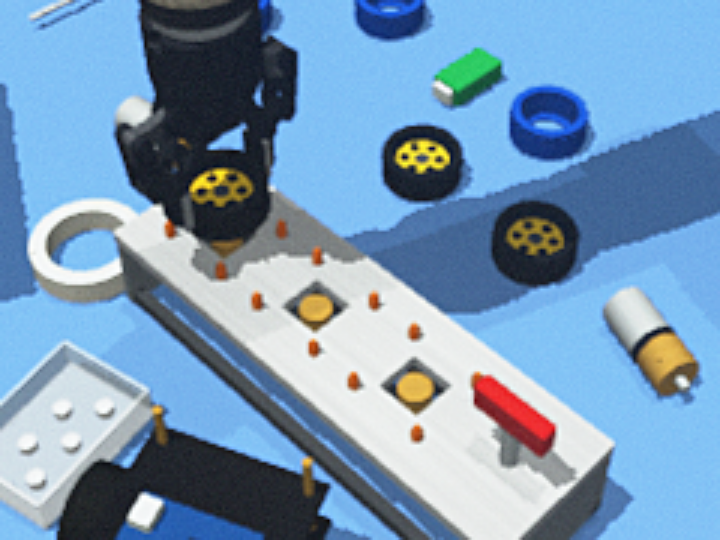

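move_arm(
  increments=[
    {"tx": 0, "ty": 0, "tz": -15, "yaw": 0, "hand": 50},
    {"tx": 0, "ty": 0, "tz": -28, "yaw": 0, "hand": 50},
    {"tx": 0, "ty": 0, "tz": -28, "yaw": 0, "hand": 50},
    {"tx": 0, "ty": 0, "tz": -28, "yaw": 0, "hand": 50},
  ],
)

```text
time_s: 3.25
ee_pos: [643.3, -149.9, 101.3]
tool_rot: [0.672, 0.741, -0.0, -0.0]
force: [-0.3, -0.4, -1.1]
opening: 0.748
finger_force: 65.8
```

move_arm(
  increments=[
    {"tx": 0, "ty": 0, "tz": 0, "yaw": 0, "hand": 85},
    {"tx": 0, "ty": 0, "tz": 0, "yaw": 0, "hand": 85},
    {"tx": 0, "ty": 0, "tz": 0, "yaw": 0, "hand": 85},
    {"tx": 0, "ty": 0, "tz": 40, "yaw": 0, "hand": 85},
    {"tx": -30, "ty": 0, "tz": 80, "yaw": 0, "hand": 85},
    {"tx": -80, "ty": -5, "tz": 80, "yaw": 0, "hand": 85},
    {"tx": -125, "ty": -10, "tz": 80, "yaw": 0, "hand": 85},
    {"tx": -160, "ty": -10, "tz": 60, "yaw": 0, "hand": 85},
  ],
)

```text
time_s: 4.05
ee_pos: [483.5, -160.0, 164.0]
tool_rot: [0.672, 0.741, 0.001, 0.003]
force: [0.7, -0.2, 0.4]
opening: 0.999
finger_force: 0.0
```

```bash
cat > chk.py <<'E'
import sys
from h import *
o=robot.observe(); print(o['time_s'],o['ee_pos'].round(1) if hasattr(o['ee_pos'],'round') else o['ee_pos'])
s=snap('top'); c=snap('scene'); np.savez('last.npz',top=s['image'],scene=c['image'])
for a,p in blobs(s,(20,100,50),(35,255,255),(225,150,470,330),15)[0]: print('top',a,p.round(1),'table',ray(s,*p,20)[:2].round(1),'nest',ray(s,*p,95)[:2].round(1))
for a,p in blobs(c,(20,120,70),(35,255,255),(230,170,420,330),15)[0]: print('scene',a,p.round(1),'table',ray(c,*p,20)[:2].round(1),'nest',ray(c,*p,95)[:2].round(1))
if len(sys.argv)>2:
    x0,y0,x1,y1=map(int,sys.argv[3:7]); im={'top':s,'scene':c}[sys.argv[1]]['image'][y0:y1,x0:x1]
    f=min(800/(x1-x0),600/(y1-y0)); save(cv2.resize(im,None,fx=f,fy=f),sys.argv[2])
E
python3 chk.py
```

```text
4.05 [ 483.5 -160.   164. ]
top 15 [247.9 156.7] table [748.5 116.7] nest [724.3 105.8]
top 66 [308.3 190. ] table [647.4 -52.4] nest [628.  -55.3]
top 61 [273.5 194. ] table [638.4  45.2] nest [619.4  37.7]
top 125 [399.8 207.7] table [ 590.2 -305.9] nest [ 573.4 -296.8]
top 120 [249.4 262.9] table [445.7 112.6] nest [435.8 102. ]
top 107 [300.7 264.4] table [438.1 -28. ] nest [428.5 -32. ]
scene 86 [257.3 225.2] table [ 587.9 -314.9] nest [ 626.  -242.1]
scene 129 [340.2 231.3] table [ 439.9 -164.1] nest [ 492.8 -106.2]
scene 177 [273.6 250.4] table [ 606.5 -215.5] nest [ 642.7 -152.5]
scene 157 [378.1 258.1] table [431.  -38.4] nest [484.7   6.9]
scene 73 [304.9 282.2] table [608.7 -90.2] nest [644.7 -39.8]
scene 45 [417.5 297.9] table [447.7  99.6] nest [499.8 131.2]
scene 86 [337.9 308.7] table [598.9  11.1] nest [635.9  51.5]
```

move_arm(
  increments=[
    {"tx": -30, "ty": -1, "tz": -40, "yaw": 0, "hand": 85},
    {"tx": -41, "ty": -1, "tz": -80, "yaw": 0, "hand": 85},
    {"tx": -41, "ty": -1, "tz": -115, "yaw": 0, "hand": 85},
    {"tx": -41, "ty": -1, "tz": -137, "yaw": 0, "hand": 85},
    {"tx": -41, "ty": -1, "tz": -137, "yaw": 0, "hand": 85},
    {"tx": -41, "ty": -1, "tz": -137, "yaw": 0, "hand": 50},
    {"tx": -41, "ty": -1, "tz": -137, "yaw": 0, "hand": 50},
    {"tx": -41, "ty": -1, "tz": -137, "yaw": 0, "hand": 50},
  ],
)

```text
time_s: 4.95
ee_pos: [444.7, -160.9, 26.4]
tool_rot: [0.672, 0.741, 0.001, 0.002]
force: [-0.3, 0.2, 5.0]
opening: 0.75
finger_force: 66.6
```

move_arm(
  increments=[
    {"tx": 0, "ty": 0, "tz": 40, "yaw": 0, "hand": 50},
    {"tx": 20, "ty": 11, "tz": 80, "yaw": 0, "hand": 50},
    {"tx": 50, "ty": 28, "tz": 115, "yaw": 0, "hand": 50},
    {"tx": 85, "ty": 47, "tz": 130, "yaw": 0, "hand": 50},
    {"tx": 120, "ty": 66, "tz": 130, "yaw": 0, "hand": 50},
    {"tx": 155, "ty": 85, "tz": 130, "yaw": 0, "hand": 50},
    {"tx": 181, "ty": 100, "tz": 122, "yaw": 0, "hand": 50},
    {"tx": 191.5, "ty": 105.5, "tz": 110, "yaw": 0, "hand": 50},
  ],
)

```text
time_s: 5.75
ee_pos: [637.6, -53.3, 135.3]
tool_rot: [0.671, 0.742, 0.001, 0.001]
force: [0.1, -0.8, -1.3]
opening: 0.751
finger_force: 67.1
```

move_arm(
  increments=[
    {"tx": 0, "ty": 0, "tz": -5, "yaw": 0, "hand": 50},
    {"tx": 0, "ty": 0, "tz": -15, "yaw": 0, "hand": 50},
    {"tx": 0, "ty": 0, "tz": -25, "yaw": 0, "hand": 50},
    {"tx": 0, "ty": 0, "tz": -33, "yaw": 0, "hand": 50},
    {"tx": 0, "ty": 0, "tz": -33, "yaw": 0, "hand": 50},
    {"tx": 0, "ty": 0, "tz": -33, "yaw": 0, "hand": 50},
  ],
)

```text
time_s: 6.35
ee_pos: [633.9, -55.5, 101.5]
tool_rot: [0.672, 0.741, -0.0, 0.0]
force: [-0.6, -0.1, 1.2]
opening: 0.753
finger_force: 67.3
```

move_arm(
  increments=[
    {"tx": 0, "ty": 0, "tz": 0, "yaw": 0, "hand": 85},
    {"tx": 0, "ty": 0, "tz": 0, "yaw": 0, "hand": 85},
    {"tx": 0, "ty": 0, "tz": 0, "yaw": 0, "hand": 85},
    {"tx": 0, "ty": 0, "tz": 40, "yaw": 0, "hand": 85},
    {"tx": -30, "ty": 3, "tz": 80, "yaw": 0, "hand": 85},
    {"tx": -80, "ty": 8, "tz": 80, "yaw": 0, "hand": 85},
    {"tx": -125, "ty": 15, "tz": 80, "yaw": 0, "hand": 85},
    {"tx": -160, "ty": 18, "tz": 60, "yaw": 0, "hand": 85},
  ],
)

```text
time_s: 7.15
ee_pos: [473.9, -36.6, 163.7]
tool_rot: [0.672, 0.741, 0.002, 0.002]
force: [-0.6, -0.3, 0.4]
opening: 1.001
finger_force: 0.0
```

```bash
python3 chk.py
```

```text
7.15 [473.9 -36.6 163.7]
top 15 [247.9 156.7] table [748.5 116.7] nest [724.3 105.8]
top 202 [343.1 182.6] table [ 666.  -150.5] nest [ 645.7 -148.7]
top 125 [399.8 207.7] table [ 590.2 -305.9] nest [ 573.4 -296.8]
top 121 [249.5 262.8] table [445.8 112.5] nest [435.9 101.8]
scene 89 [257.2 225.3] table [ 588.4 -314.6] nest [ 626.4 -241.7]
scene 176 [273.6 250.4] table [ 606.4 -215.5] nest [ 642.7 -152.5]
scene 153 [377.9 258. ] table [431.1 -38.8] nest [484.9   6.6]
scene 221 [304.3 274.1] table [ 595.2 -109.9] nest [632.6 -57.4]
scene 46 [417.4 298.3] table [448.6 100.2] nest [500.6 131.7]
scene 89 [338.  308.9] table [599.1  12. ] nest [636.1  52.3]
```

move_arm(
  increments=[
    {"tx": -30, "ty": 0.5, "tz": -40, "yaw": 0, "hand": 85},
    {"tx": -41, "ty": 0.5, "tz": -80, "yaw": 0, "hand": 85},
    {"tx": -41, "ty": 0.5, "tz": -115, "yaw": 0, "hand": 85},
    {"tx": -41, "ty": 0.5, "tz": -137, "yaw": 0, "hand": 85},
    {"tx": -41, "ty": 0.5, "tz": -137, "yaw": 0, "hand": 85},
    {"tx": -41, "ty": 0.5, "tz": -137, "yaw": 0, "hand": 50},
    {"tx": -41, "ty": 0.5, "tz": -137, "yaw": 0, "hand": 50},
    {"tx": -41, "ty": 0.5, "tz": -137, "yaw": 0, "hand": 50},
  ],
)

```text
time_s: 8.05
ee_pos: [435.3, -36.5, 26.3]
tool_rot: [0.672, 0.741, 0.001, 0.001]
force: [-0.9, 0.3, 5.1]
opening: 0.748
finger_force: 66.5
```

move_arm(
  increments=[
    {"tx": 0, "ty": 0, "tz": 40, "yaw": 0, "hand": 50},
    {"tx": 20, "ty": 8, "tz": 80, "yaw": 0, "hand": 50},
    {"tx": 50, "ty": 20, "tz": 115, "yaw": 0, "hand": 50},
    {"tx": 85, "ty": 34, "tz": 130, "yaw": 0, "hand": 50},
    {"tx": 120, "ty": 48, "tz": 130, "yaw": 0, "hand": 50},
    {"tx": 155, "ty": 62, "tz": 130, "yaw": 0, "hand": 50},
    {"tx": 181, "ty": 72, "tz": 122, "yaw": 0, "hand": 50},
    {"tx": 192, "ty": 76, "tz": 110, "yaw": 0, "hand": 50},
  ],
)

```text
time_s: 8.85
ee_pos: [628.6, 40.7, 135.2]
tool_rot: [0.671, 0.741, 0.001, 0.001]
force: [0.2, -0.4, -0.8]
opening: 0.744
finger_force: 66.9
```

move_arm(
  increments=[
    {"tx": 0, "ty": 0, "tz": -5, "yaw": 0, "hand": 50},
    {"tx": 0, "ty": 0, "tz": -15, "yaw": 0, "hand": 50},
    {"tx": 0, "ty": 0, "tz": -25, "yaw": 0, "hand": 50},
    {"tx": 0, "ty": 0, "tz": -33, "yaw": 0, "hand": 50},
    {"tx": 0, "ty": 0, "tz": -33, "yaw": 0, "hand": 50},
    {"tx": 0, "ty": 0, "tz": -33, "yaw": 0, "hand": 50},
  ],
)

```text
time_s: 9.45
ee_pos: [625.0, 39.3, 101.4]
tool_rot: [0.672, 0.741, 0.0, 0.0]
force: [0.2, -0.0, -0.7]
opening: 0.745
finger_force: 66.1
```

move_arm(
  increments=[
    {"tx": 0, "ty": 0, "tz": 0, "yaw": 0, "hand": 85},
    {"tx": 0, "ty": 0, "tz": 0, "yaw": 0, "hand": 85},
    {"tx": 0, "ty": 0, "tz": 0, "yaw": 0, "hand": 85},
    {"tx": 0, "ty": 0, "tz": 45, "yaw": 0, "hand": 85},
    {"tx": 0, "ty": 0, "tz": 90, "yaw": 0, "hand": 85},
    {"tx": -3, "ty": 35, "tz": 95, "yaw": 0, "hand": 85},
    {"tx": -8, "ty": 80, "tz": 95, "yaw": 0, "hand": 85},
    {"tx": -8, "ty": 80, "tz": 95, "yaw": 0, "hand": 50},
  ],
)

```text
time_s: 10.25
ee_pos: [617.3, 123.8, 197.0]
tool_rot: [0.67, 0.742, 0.001, -0.0]
force: [-0.1, 0.1, -0.9]
opening: 0.852
finger_force: 0.0
```

```bash
python3 chk.py scene g3.png 220 200 460 380
```

```text
10.25 [617.3 123.8 197. ]
top 15 [247.9 156.7] table [748.5 116.7] nest [724.3 105.8]
top 203 [343.1 182.6] table [ 666.2 -150.4] nest [ 645.9 -148.7]
top 209 [308. 187.] table [655.8 -51.9] nest [636.  -54.8]
top 206 [272.6 191.4] table [645.9  47.5] nest [626.5  39.9]
top 129 [399.7 207.8] table [ 590.1 -305.6] nest [ 573.3 -296.5]
scene 96 [257.2 225.4] table [ 588.6 -314.2] nest [ 626.6 -241.4]
scene 178 [273.7 250.4] table [ 606.4 -215.5] nest [ 642.6 -152.5]
scene 221 [304.3 274.1] table [ 595.3 -110. ] nest [632.6 -57.5]
scene 47 [417.3 297.5] table [447.1  98.6] nest [499.2 130.2]
scene 250 [337.2 301.4] table [587.8  -4.1] nest [625.9  37.8]
```

View pics/g3.png

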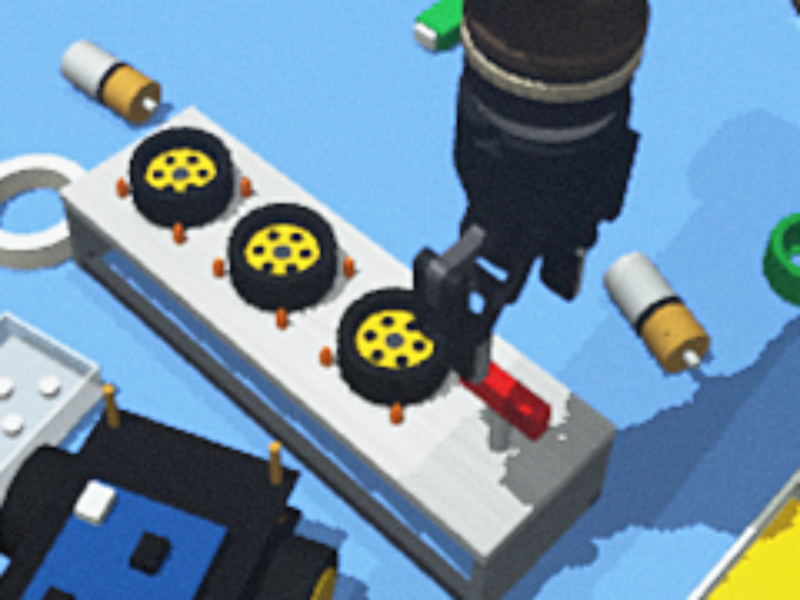

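All three wheels lie flat in their nests. The gripper is above the handle.

move_arm(
  increments=[
    {"tx": 0, "ty": 0, "tz": -25, "yaw": 0, "hand": 50},
    {"tx": 0, "ty": 0, "tz": -55, "yaw": 0, "hand": 50},
    {"tx": 0, "ty": 0, "tz": -76, "yaw": 0, "hand": 50},
    {"tx": 0, "ty": 0, "tz": -76, "yaw": 0, "hand": 50},
    {"tx": 0, "ty": 0, "tz": -76, "yaw": 0, "hand": 0},
    {"tx": 0, "ty": 0, "tz": -76, "yaw": 0, "hand": 0},
    {"tx": 0, "ty": 0, "tz": -76, "yaw": 0, "hand": 0},
    {"tx": 0, "ty": 0, "tz": -76, "yaw": 0, "hand": 0},
  ],
)

```text
time_s: 11.15
ee_pos: [617.1, 119.2, 121.7]
tool_rot: [0.672, 0.741, -0.0, 0.0]
force: [-3.6, -1.5, 3.0]
opening: 0.155
finger_force: 59.9
```

Gripped. I'll pull up slowly by 50 mm.

move_arm(
  increments=[
    {"tx": 0, "ty": 0, "tz": 4, "yaw": 0, "hand": 0},
    {"tx": 0, "ty": 0, "tz": 10, "yaw": 0, "hand": 0},
    {"tx": 0, "ty": 0, "tz": 17, "yaw": 0, "hand": 0},
    {"tx": 0, "ty": 0, "tz": 24, "yaw": 0, "hand": 0},
    {"tx": 0, "ty": 0, "tz": 31, "yaw": 0, "hand": 0},
    {"tx": 0, "ty": 0, "tz": 38, "yaw": 0, "hand": 0},
    {"tx": 0, "ty": 0, "tz": 45, "yaw": 0, "hand": 0},
    {"tx": 0, "ty": 0, "tz": 50, "yaw": 0, "hand": 0},
  ],
)

```text
time_s: 11.95
ee_pos: [617.0, 119.0, 169.8]
tool_rot: [0.672, 0.741, -0.001, -0.0]
force: [9.9, -1.4, -45.4]
opening: 0.151
finger_force: 60.2
```

move_arm(
  increments=[
    {"tx": 0, "ty": 0, "tz": 2, "yaw": 0, "hand": 0},
    {"tx": 0, "ty": 0, "tz": 2, "yaw": 0, "hand": 0},
    {"tx": 0, "ty": 0, "tz": 2, "yaw": 0, "hand": 0},
  ],
)

```text
time_s: 12.25
ee_pos: [617.1, 119.1, 169.6]
tool_rot: [0.672, 0.741, -0.002, -0.001]
force: [2.6, -3.7, -24.3]
opening: 0.152
finger_force: 63.3
```

```bash
python3 chk.py scene g4.png 220 200 460 380
```

```text
12.25 [617.1 119.1 169.6]
top 15 [247.9 156.7] table [748.5 116.7] nest [724.3 105.8]
top 214 [343.3 179.2] table [ 675.8 -151.1] nest [ 655.  -149.3]
top 226 [307.4 183.8] table [665.1 -50.3] nest [644.9 -53.3]
top 223 [271.4 188.1] table [655.3  51. ] nest [635.5  43.2]
top 128 [399.7 207.8] table [ 590.  -305.4] nest [ 573.3 -296.4]
scene 88 [257.2 225.3] table [ 588.4 -314.7] nest [ 626.4 -241.9]
scene 311 [272.  241.5] table [ 592.4 -242.8] nest [ 630.  -177.2]
scene 358 [303.5 265. ] table [ 579.7 -133. ] nest [618.7 -78.3]
scene 365 [337.3 291.6] table [570.1 -24.2] nest [610.   19.7]
scene 56 [417.1 298.5] table [449.4 100.2] nest [501.3 131.7]
```

View pics/g4.png

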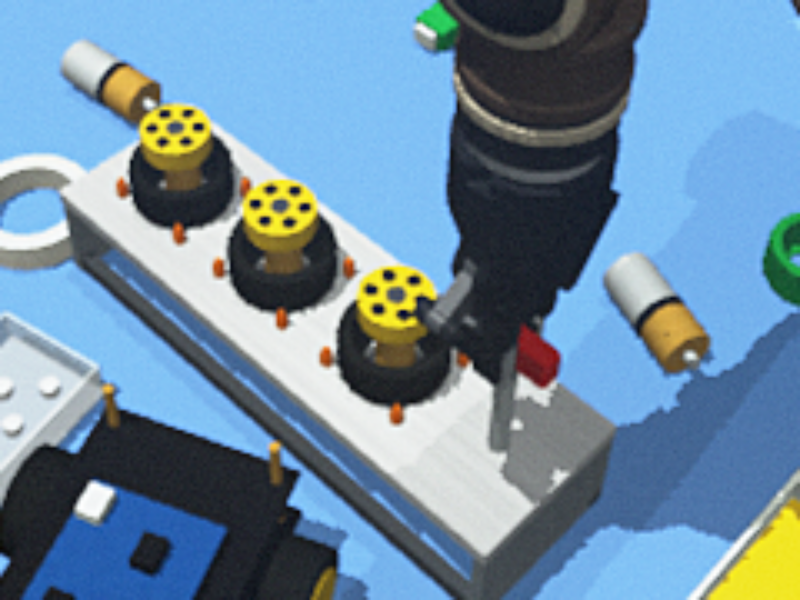

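All three hubs stand clear on their plungers, with the handle up. I release the handle and go for the hub at nest 2.

move_arm(
  increments=[
    {"tx": 0, "ty": 0, "tz": -1, "yaw": 0, "hand": 60},
    {"tx": 0, "ty": 0, "tz": -1, "yaw": 0, "hand": 60},
    {"tx": 0, "ty": 0, "tz": -1, "yaw": 0, "hand": 60},
    {"tx": 0, "ty": 0, "tz": 25, "yaw": 0, "hand": 70},
    {"tx": 0, "ty": 0, "tz": 45, "yaw": 0, "hand": 70},
    {"tx": 3, "ty": -35, "tz": 45, "yaw": 0, "hand": 70},
    {"tx": 7.5, "ty": -80, "tz": 40, "yaw": 0, "hand": 70},
    {"tx": 7.5, "ty": -80, "tz": 30, "yaw": 0, "hand": 70},
  ],
)

```text
time_s: 13.15
ee_pos: [626.6, 36.0, 205.2]
tool_rot: [0.673, 0.739, 0.002, 0.002]
force: [-0.3, 0.8, -0.0]
opening: 0.82
finger_force: 0.0
```

move_arm(
  increments=[
    {"tx": 0, "ty": 0, "tz": -30, "yaw": 0, "hand": 70},
    {"tx": 0, "ty": 0, "tz": -55, "yaw": 0, "hand": 70},
    {"tx": 0, "ty": 0, "tz": -69, "yaw": 0, "hand": 70},
    {"tx": 0, "ty": 0, "tz": -69, "yaw": 0, "hand": 70},
    {"tx": 0, "ty": 0, "tz": -69, "yaw": 0, "hand": 30},
    {"tx": 0, "ty": 0, "tz": -69, "yaw": 0, "hand": 30},
    {"tx": 0, "ty": 0, "tz": -69, "yaw": 0, "hand": 30},
    {"tx": 0, "ty": 0, "tz": -69, "yaw": 0, "hand": 30},
  ],
)

```text
time_s: 13.95
ee_pos: [625.9, 40.0, 134.9]
tool_rot: [0.672, 0.741, 0.001, 0.001]
force: [0.1, 1.6, 4.0]
opening: 0.503
finger_force: 60.6
```

move_arm(
  increments=[
    {"tx": 0, "ty": 0, "tz": 30, "yaw": 0, "hand": 30},
    {"tx": 0, "ty": 0, "tz": 70, "yaw": 0, "hand": 30},
    {"tx": -15, "ty": 20, "tz": 90, "yaw": 0, "hand": 30},
    {"tx": -35, "ty": 60, "tz": 90, "yaw": 0, "hand": 30},
    {"tx": -55, "ty": 105, "tz": 90, "yaw": 0, "hand": 30},
    {"tx": -75, "ty": 150, "tz": 90, "yaw": 0, "hand": 30},
    {"tx": -90, "ty": 195, "tz": 80, "yaw": 0, "hand": 30},
    {"tx": -100, "ty": 240, "tz": 50, "yaw": 0, "hand": 30},
  ],
)

```text
time_s: 14.75
ee_pos: [526.0, 278.0, 188.8]
tool_rot: [0.671, 0.741, 0.003, 0.001]
force: [1.0, 0.2, -0.7]
opening: 0.503
finger_force: 61.0
```

move_arm(
  increments=[
    {"tx": -10, "ty": 45, "tz": -40, "yaw": 0, "hand": 30},
    {"tx": -15, "ty": 80, "tz": -80, "yaw": 0, "hand": 30},
    {"tx": -17, "ty": 97, "tz": -110, "yaw": 0, "hand": 30},
    {"tx": -17, "ty": 97, "tz": -130, "yaw": 0, "hand": 30},
    {"tx": -17, "ty": 97, "tz": -145, "yaw": 0, "hand": 30},
    {"tx": -17, "ty": 97, "tz": -153, "yaw": 0, "hand": 30},
    {"tx": -17, "ty": 97, "tz": -157, "yaw": 0, "hand": 30},
    {"tx": -17, "ty": 97, "tz": -157, "yaw": 0, "hand": 30},
  ],
)

```text
time_s: 15.55
ee_pos: [509.2, 372.4, 29.2]
tool_rot: [0.672, 0.741, 0.0, 0.0]
force: [-0.1, 0.1, -0.9]
opening: 0.505
finger_force: 61.0
```

```bash
python3 chk.py scene g5.png 400 280 640 460
```

```text
15.55 [509.2 372.4  29.2]
top 15 [247.9 156.7] table [748.5 116.7] nest [724.3 105.8]
top 211 [343.2 179.2] table [ 675.9 -151. ] nest [ 655.1 -149.2]
top 225 [307.4 183.8] table [665.1 -50.3] nest [644.8 -53.3]
top 74 [271.7 189.3] table [651.8  50. ] nest [632.2  42.2]
top 125 [399.8 207.6] table [ 590.5 -305.8] nest [ 573.8 -296.8]
top 121 [249.5 262.8] table [445.8 112.5] nest [435.9 101.8]
scene 91 [257.2 225.3] table [ 588.3 -314.5] nest [ 626.4 -241.7]
scene 311 [272.  241.5] table [ 592.3 -242.8] nest [ 629.9 -177.1]
scene 345 [303.5 265.1] table [ 580.  -132.7] nest [618.9 -78. ]
scene 97 [338.1 294.6] table [574.3 -16.8] nest [613.7  26.3]
scene 34 [417.7 296.9] table [445.1  98.1] nest [497.4 129.8]
```

View pics/g5.png

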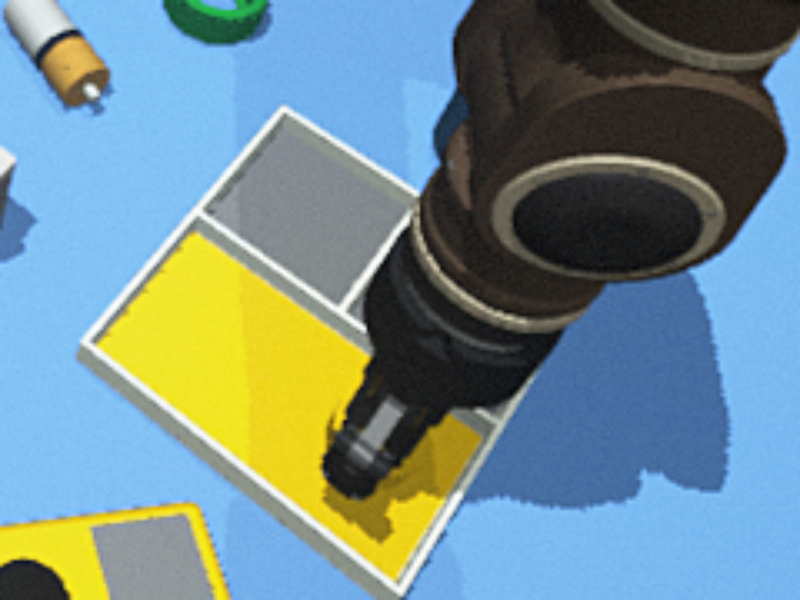

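The hub is over the yellow compartment (fingers near crop px 355,470). I lower a little more and release.

move_arm(
  increments=[
    {"tx": 0, "ty": 0, "tz": -3, "yaw": 0, "hand": 30},
    {"tx": 0, "ty": 0, "tz": -6, "yaw": 0, "hand": 30},
    {"tx": 0, "ty": 0, "tz": -6, "yaw": 0, "hand": 30},
  ],
)

```text
time_s: 15.95
ee_pos: [509.5, 372.8, 24.3]
tool_rot: [0.672, 0.741, 0.001, 0.0]
force: [-0.5, -0.4, 5.3]
opening: 0.504
finger_force: 64.2
```

move_arm(
  increments=[
    {"tx": 0, "ty": 0, "tz": 0, "yaw": 0, "hand": 58},
    {"tx": 0, "ty": 0, "tz": 0, "yaw": 0, "hand": 58},
    {"tx": 0, "ty": 0, "tz": 0, "yaw": 0, "hand": 58},
    {"tx": 0, "ty": 0, "tz": 40, "yaw": 0, "hand": 58},
    {"tx": 0, "ty": 0, "tz": 85, "yaw": 0, "hand": 70},
    {"tx": 0, "ty": -20, "tz": 130, "yaw": 0, "hand": 70},
    {"tx": 10, "ty": -45, "tz": 170, "yaw": 0, "hand": 70},
    {"tx": 20, "ty": -80, "tz": 200, "yaw": 0, "hand": 70},
  ],
)

```text
time_s: 16.75
ee_pos: [529.3, 292.9, 225.9]
tool_rot: [0.671, 0.742, 0.001, 0.0]
force: [1.2, -0.7, -0.6]
opening: 0.821
finger_force: 0.0
```

move_arm(
  increments=[
    {"tx": 15, "ty": -45, "tz": 0, "yaw": 0, "hand": 70},
    {"tx": 30, "ty": -90, "tz": 0, "yaw": 0, "hand": 70},
    {"tx": 45, "ty": -135, "tz": 0, "yaw": 0, "hand": 70},
    {"tx": 60, "ty": -180, "tz": 0, "yaw": 0, "hand": 70},
    {"tx": 75, "ty": -225, "tz": 0, "yaw": 0, "hand": 70},
    {"tx": 88, "ty": -270, "tz": 0, "yaw": 0, "hand": 70},
    {"tx": 98, "ty": -310, "tz": 0, "yaw": 0, "hand": 70},
    {"tx": 105, "ty": -347, "tz": -10, "yaw": 0, "hand": 70},
  ],
)

```text
time_s: 17.55
ee_pos: [634.9, -56.7, 213.9]
tool_rot: [0.672, 0.741, 0.001, 0.001]
force: [0.8, 0.6, -0.7]
opening: 0.82
finger_force: 0.0
```

```bash
python3 chk.py scene g6.png 400 280 640 460; python3 - <<'E'
from h import *
s=snap('top')
for a,p in blobs(s,(20,100,50),(35,255,255),(325,165,365,205),15)[0]+blobs(s,(20,100,50),(35,255,255),(285,165,325,205),15)[0]: print(a,ray(s,*p,135)[:2].round(1))
print(robot.observe()['ee_pos'])
E
```

```text
17.55 [634.9 -56.7 213.9]
top 15 [247.9 156.7] table [748.5 116.7] nest [724.3 105.8]
top 214 [343.2 179.3] table [ 675.6 -151. ] nest [ 654.8 -149.2]
top 130 [399.7 207.7] table [ 590.2 -305.4] nest [ 573.4 -296.4]
top 89 [248.1 262.7] table [446.2 116.1] nest [436.2 105.3]
scene 94 [257.1 225.7] table [ 589.4 -313.5] nest [ 627.3 -240.8]
scene 204 [269.3 243.6] table [ 601.5 -240.9] nest [ 638.2 -175.4]
scene 345 [303.4 265.2] table [ 580.4 -132.5] nest [619.2 -77.8]
scene 92 [338.5 294. ] table [572.5 -17.5] nest [612.1  25.7]
scene 50 [417.4 298.2] table [448.4 100. ] nest [500.4 131.5]
215 [ 643.6 -148.3]
[633.69179805 -56.64962124 211.69561644]
```

View pics/g6.png

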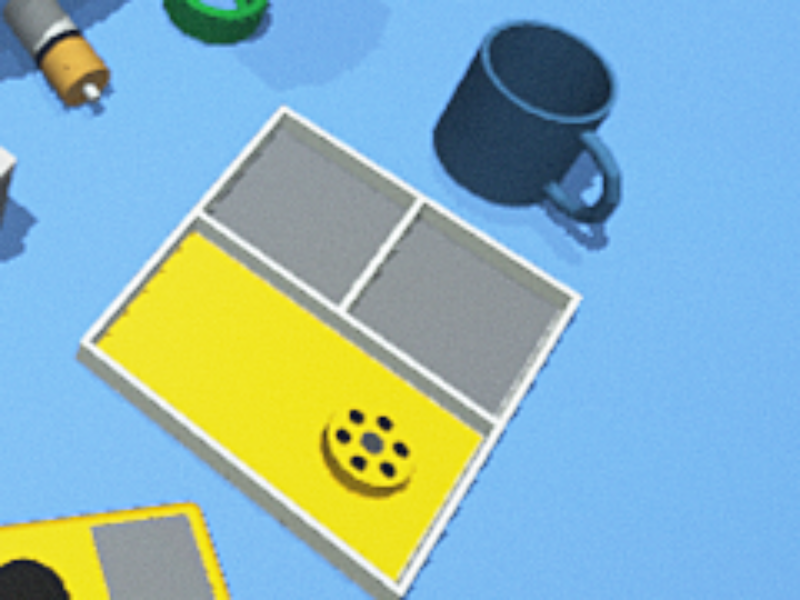

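The first hub lies flat in the yellow compartment at crop px (370,445). Next is the hub at nest 1.

move_arm(
  increments=[
    {"tx": 0.5, "ty": 1.5, "tz": -35, "yaw": 0, "hand": 70},
    {"tx": 0.5, "ty": 1.5, "tz": -62, "yaw": 0, "hand": 70},
    {"tx": 0.5, "ty": 1.5, "tz": -76, "yaw": 0, "hand": 70},
    {"tx": 0.5, "ty": 1.5, "tz": -76, "yaw": 0, "hand": 70},
    {"tx": 0.5, "ty": 1.5, "tz": -76, "yaw": 0, "hand": 30},
    {"tx": 0.5, "ty": 1.5, "tz": -76, "yaw": 0, "hand": 30},
    {"tx": 0.5, "ty": 1.5, "tz": -76, "yaw": 0, "hand": 30},
    {"tx": 0.5, "ty": 1.5, "tz": -76, "yaw": 0, "hand": 30},
  ],
)

```text
time_s: 18.5
ee_pos: [635.4, -52.7, 138.8]
tool_rot: [0.672, 0.741, 0.001, 0.001]
force: [0.7, 1.5, 4.3]
opening: 0.499
finger_force: 60.9
```

move_arm(
  increments=[
    {"tx": 0, "ty": 0, "tz": 30, "yaw": 0, "hand": 30},
    {"tx": 0, "ty": 0, "tz": 70, "yaw": 0, "hand": 30},
    {"tx": -10, "ty": 30, "tz": 85, "yaw": 0, "hand": 30},
    {"tx": -25, "ty": 75, "tz": 85, "yaw": 0, "hand": 30},
    {"tx": -40, "ty": 120, "tz": 85, "yaw": 0, "hand": 30},
    {"tx": -55, "ty": 165, "tz": 85, "yaw": 0, "hand": 30},
    {"tx": -70, "ty": 210, "tz": 85, "yaw": 0, "hand": 30},
    {"tx": -85, "ty": 255, "tz": 75, "yaw": 0, "hand": 30},
  ],
)

```text
time_s: 19.3
ee_pos: [549.3, 203.7, 213.6]
tool_rot: [0.672, 0.741, 0.001, 0.001]
force: [1.0, 0.7, -2.3]
opening: 0.5
finger_force: 61.0
```

move_arm(
  increments=[
    {"tx": -15, "ty": 45, "tz": -20, "yaw": 0, "hand": 30},
    {"tx": -27, "ty": 85, "tz": -50, "yaw": 0, "hand": 30},
    {"tx": -35, "ty": 112, "tz": -85, "yaw": 0, "hand": 30},
    {"tx": -35, "ty": 117, "tz": -125, "yaw": 0, "hand": 30},
    {"tx": -35, "ty": 117, "tz": -155, "yaw": 0, "hand": 30},
    {"tx": -35, "ty": 117, "tz": -173, "yaw": 0, "hand": 30},
    {"tx": -35, "ty": 117, "tz": -184, "yaw": 0, "hand": 30},
    {"tx": -35, "ty": 117, "tz": -184, "yaw": 0, "hand": 30},
  ],
)

```text
time_s: 20.1
ee_pos: [513.7, 318.4, 26.7]
tool_rot: [0.672, 0.741, -0.001, -0.0]
force: [0.5, 0.6, -0.1]
opening: 0.504
finger_force: 61.0
```

move_arm(
  increments=[
    {"tx": 0, "ty": 0, "tz": -3, "yaw": 0, "hand": 30},
    {"tx": 0, "ty": 0, "tz": -3, "yaw": 0, "hand": 58},
    {"tx": 0, "ty": 0, "tz": -3, "yaw": 0, "hand": 58},
    {"tx": 0, "ty": 0, "tz": -3, "yaw": 0, "hand": 58},
    {"tx": 0, "ty": 0, "tz": 40, "yaw": 0, "hand": 58},
    {"tx": 0, "ty": 0, "tz": 85, "yaw": 0, "hand": 70},
    {"tx": 0, "ty": -15, "tz": 130, "yaw": 0, "hand": 70},
    {"tx": 10, "ty": -40, "tz": 170, "yaw": 0, "hand": 70},
  ],
)

```text
time_s: 20.9
ee_pos: [523.9, 279.7, 201.0]
tool_rot: [0.671, 0.742, 0.001, 0.0]
force: [0.8, 0.6, -0.6]
opening: 0.822
finger_force: 0.0
```

move_arm(
  increments=[
    {"tx": 10, "ty": -40, "tz": 20, "yaw": 0, "hand": 70},
    {"tx": 22, "ty": -88, "tz": 20, "yaw": 0, "hand": 70},
    {"tx": 35, "ty": -136, "tz": 20, "yaw": 0, "hand": 70},
    {"tx": 48, "ty": -184, "tz": 20, "yaw": 0, "hand": 70},
    {"tx": 61, "ty": -232, "tz": 20, "yaw": 0, "hand": 70},
    {"tx": 74, "ty": -280, "tz": 20, "yaw": 0, "hand": 70},
    {"tx": 87, "ty": -328, "tz": 20, "yaw": 0, "hand": 70},
    {"tx": 100, "ty": -376, "tz": 20, "yaw": 0, "hand": 70},
  ],
)

```text
time_s: 21.7
ee_pos: [624.7, -99.1, 218.8]
tool_rot: [0.672, 0.741, 0.0, 0.001]
force: [1.2, 0.7, 0.4]
opening: 0.82
finger_force: 0.0
```

```bash
cat > chk2.py <<'E'
from h import *
s=snap('top'); c=snap('scene')
for a,p in blobs(s,(20,100,50),(35,255,255),(325,160,365,205),15)[0]: print('hubA',a,ray(s,*p,135)[:2].round(1))
# dark hub holes inside the yellow compartment, scene view
h=cv2.cvtColor(c['image'],cv2.COLOR_RGB2HSV); m=cv2.inRange(h,(0,0,0),(179,255,110)); k=np.zeros_like(m)
poly=np.array([proj(c,(462.6+.9935*x-.1138*y,316.3+.1138*x+.9935*y,10)) for x,y in[(6,-83),(97,-83),(97,83),(6,83)]]).astype(int)
z=np.zeros_like(m); cv2.fillPoly(z,[poly],255); m&=z; m=cv2.dilate(m,np.ones((5,5)))
n,l,st,ce=cv2.connectedComponentsWithStats(m)
for i in range(1,n):
    if st[i,4]>60: 
        w=ray(c,*ce[i],20)[:2]+[2.5,3.5]; d=w-[462.6,316.3]; print('tray hub',st[i,4],ce[i].round(),w.round(1),'tray',(d@[.9935,.1138]).round(1),(d@[-.1138,.9935]).round(1))
print(robot.observe()['ee_pos'])
E
python3 chk2.py
```

```text
hubA 175 [ 643.3 -152.3]
tray hub 485 [482. 393.] [522.4 321. ] tray 59.9 -2.2
tray hub 522 [510. 414.] [516.2 375.3] tray 59.9 52.5
[ 625.30951103 -102.67925631  217.75293078]
```

move_arm(
  increments=[
    {"tx": 18, "ty": -46, "tz": -10, "yaw": 0, "hand": 70},
    {"tx": 18, "ty": -46, "tz": -45, "yaw": 0, "hand": 70},
    {"tx": 18, "ty": -46, "tz": -70, "yaw": 0, "hand": 70},
    {"tx": 18, "ty": -46, "tz": -81, "yaw": 0, "hand": 70},
    {"tx": 18, "ty": -46, "tz": -81, "yaw": 0, "hand": 30},
    {"tx": 18, "ty": -46, "tz": -81, "yaw": 0, "hand": 30},
    {"tx": 18, "ty": -46, "tz": -81, "yaw": 0, "hand": 30},
    {"tx": 18, "ty": -46, "tz": -81, "yaw": 0, "hand": 30},
  ],
)

```text
time_s: 22.6
ee_pos: [643.2, -142.8, 138.7]
tool_rot: [0.671, 0.741, 0.001, 0.001]
force: [0.3, -0.3, 0.4]
opening: 0.502
finger_force: 60.8
```

move_arm(
  increments=[
    {"tx": 0, "ty": 0, "tz": 30, "yaw": 0, "hand": 30},
    {"tx": 0, "ty": 5, "tz": 70, "yaw": 0, "hand": 30},
    {"tx": -10, "ty": 45, "tz": 82, "yaw": 0, "hand": 30},
    {"tx": -22, "ty": 93, "tz": 82, "yaw": 0, "hand": 30},
    {"tx": -35, "ty": 140, "tz": 82, "yaw": 0, "hand": 30},
    {"tx": -48, "ty": 188, "tz": 82, "yaw": 0, "hand": 30},
    {"tx": -61, "ty": 236, "tz": 82, "yaw": 0, "hand": 30},
    {"tx": -74, "ty": 284, "tz": 82, "yaw": 0, "hand": 30},
  ],
)

```text
time_s: 23.4
ee_pos: [567.9, 142.9, 220.2]
tool_rot: [0.672, 0.741, 0.001, 0.001]
force: [0.1, 0.6, 0.6]
opening: 0.503
finger_force: 61.0
```

move_arm(
  increments=[
    {"tx": -17, "ty": 45, "tz": -15, "yaw": 0, "hand": 30},
    {"tx": -34, "ty": 88, "tz": -40, "yaw": 0, "hand": 30},
    {"tx": -46, "ty": 118, "tz": -75, "yaw": 0, "hand": 30},
    {"tx": -49, "ty": 127, "tz": -115, "yaw": 0, "hand": 30},
    {"tx": -49, "ty": 127, "tz": -150, "yaw": 0, "hand": 30},
    {"tx": -49, "ty": 127, "tz": -175, "yaw": 0, "hand": 30},
    {"tx": -49, "ty": 127, "tz": -190, "yaw": 0, "hand": 30},
    {"tx": -49, "ty": 127, "tz": -190, "yaw": 0, "hand": 30},
  ],
)

```text
time_s: 24.2
ee_pos: [518.1, 267.7, 27.3]
tool_rot: [0.671, 0.741, -0.002, -0.001]
force: [0.3, -0.7, -0.2]
opening: 0.499
finger_force: 61.0
```

move_arm(
  increments=[
    {"tx": 0, "ty": 0, "tz": -3, "yaw": 0, "hand": 30},
    {"tx": 0, "ty": 0, "tz": -4, "yaw": 0, "hand": 58},
    {"tx": 0, "ty": 0, "tz": -4, "yaw": 0, "hand": 58},
    {"tx": 0, "ty": 0, "tz": -4, "yaw": 0, "hand": 58},
    {"tx": 0, "ty": 0, "tz": 40, "yaw": 0, "hand": 58},
    {"tx": 0, "ty": 0, "tz": 85, "yaw": 0, "hand": 60},
    {"tx": 10, "ty": -15, "tz": 130, "yaw": 0, "hand": 60},
    {"tx": 20, "ty": -40, "tz": 170, "yaw": 0, "hand": 60},
  ],
)

```text
time_s: 25.0
ee_pos: [539.7, 228.7, 202.1]
tool_rot: [0.671, 0.742, 0.001, 0.0]
force: [0.8, -1.1, -0.8]
opening: 0.703
finger_force: 0.0
```

```bash
python3 chk2.py
```

```text
hubA 85 [ 638.4 -147.5]
tray hub 447 [456. 373.] [526.5 267.2] tray 57.9 -56.1
tray hub 475 [481. 393.] [522.3 320.5] tray 59.8 -2.6
tray hub 544 [510. 414.] [516.9 375.6] tray 60.7 52.7
[542.78390758 227.07275581 206.33238738]
```

move_arm(
  increments=[
    {"tx": 25, "ty": -36, "tz": 12, "yaw": 0, "hand": 50},
    {"tx": 50, "ty": -72, "tz": 12, "yaw": 0, "hand": 50},
    {"tx": 72, "ty": -105, "tz": 12, "yaw": 0, "hand": 50},
    {"tx": 75, "ty": -108, "tz": 12, "yaw": 0, "hand": 50},
    {"tx": 75, "ty": -108, "tz": 12, "yaw": 0, "hand": 50},
  ],
)

```text
time_s: 25.6
ee_pos: [614.7, 119.2, 210.4]
tool_rot: [0.672, 0.74, -0.0, -0.0]
force: [0.0, -0.0, -0.1]
opening: 0.584
finger_force: 0.0
```

move_arm(
  increments=[
    {"tx": 2.5, "ty": 0, "tz": -15, "yaw": 0, "hand": 50},
    {"tx": 2.5, "ty": 0, "tz": -30, "yaw": 0, "hand": 50},
    {"tx": 2.5, "ty": 0, "tz": -40, "yaw": 0, "hand": 50},
    {"tx": 2.5, "ty": 0, "tz": -40, "yaw": 0, "hand": 0},
    {"tx": 2.5, "ty": 0, "tz": -40, "yaw": 0, "hand": 0},
    {"tx": 2.5, "ty": 0, "tz": -40, "yaw": 0, "hand": 0},
    {"tx": 2.5, "ty": 0, "tz": -40, "yaw": 0, "hand": 0},
  ],
)

```text
time_s: 26.3
ee_pos: [616.9, 120.6, 171.9]
tool_rot: [0.672, 0.741, 0.001, -0.0]
force: [-1.6, 2.5, 2.0]
opening: 0.154
finger_force: 60.3
```

move_arm(
  increments=[
    {"tx": 0, "ty": 0, "tz": -4, "yaw": 0, "hand": 0},
    {"tx": 0, "ty": 0, "tz": -10, "yaw": 0, "hand": 0},
    {"tx": 0, "ty": 0, "tz": -17, "yaw": 0, "hand": 0},
    {"tx": 0, "ty": 0, "tz": -24, "yaw": 0, "hand": 0},
    {"tx": 0, "ty": 0, "tz": -31, "yaw": 0, "hand": 0},
    {"tx": 0, "ty": 0, "tz": -38, "yaw": 0, "hand": 0},
    {"tx": 0, "ty": 0, "tz": -45, "yaw": 0, "hand": 0},
    {"tx": 0, "ty": 0, "tz": -50, "yaw": 0, "hand": 0},
  ],
)

```text
time_s: 27.1
ee_pos: [617.1, 120.7, 122.8]
tool_rot: [0.672, 0.741, 0.001, 0.0]
force: [-17.1, 0.5, 40.7]
opening: 0.151
finger_force: 66.3
```

move_arm(
  increments=[
    {"tx": 0, "ty": 0, "tz": -2, "yaw": 0, "hand": 0},
    {"tx": 0, "ty": 0, "tz": -2, "yaw": 0, "hand": 0},
    {"tx": 0, "ty": 0, "tz": -2, "yaw": 0, "hand": 0},
  ],
)

```text
time_s: 27.4
ee_pos: [617.0, 120.7, 122.9]
tool_rot: [0.672, 0.741, 0.002, 0.001]
force: [-9.3, 2.8, 21.8]
opening: 0.154
finger_force: 63.4
```

The handle is at its stop. Next are the motors.

move_arm(
  increments=[
    {"tx": 0, "ty": 0, "tz": 2, "yaw": 0, "hand": 60},
    {"tx": 0, "ty": 0, "tz": 2, "yaw": 0, "hand": 60},
    {"tx": 0, "ty": 0, "tz": 2, "yaw": 0, "hand": 60},
    {"tx": 0, "ty": 0, "tz": 40, "yaw": 0, "hand": 60},
    {"tx": -20, "ty": -4, "tz": 60, "yaw": 0, "hand": 60},
    {"tx": -65, "ty": -12, "tz": 60, "yaw": -0.12, "hand": 60},
    {"tx": -110, "ty": -20, "tz": 50, "yaw": -0.24, "hand": 60},
    {"tx": -150, "ty": -28, "tz": 20, "yaw": -0.365, "hand": 60},
  ],
)

```text
time_s: 28.2
ee_pos: [467.5, 92.0, 140.8]
tool_rot: [0.796, 0.605, 0.002, 0.001]
force: [1.0, 0.6, 0.2]
opening: 0.702
finger_force: 0.0
```

```bash
python3 chk.py scene g7.png 220 180 580 450; python3 - <<'E'
from h import *
o=robot.observe(); R=o['tool_rot']; print(o['ee_pos'],np.degrees(np.arctan2(2*R[1]**2-1,2*R[0]*R[1])))
E
```

```text
28.2 [467.5  92.  140.8]
top 15 [247.9 156.7] table [748.5 116.7] nest [724.3 105.8]
top 65 [343.1 185.9] table [ 656.7 -150.2] nest [ 636.8 -148.5]
top 62 [308.2 190. ] table [647.2 -52.1] nest [627.7 -55. ]
top 59 [273.6 194.1] table [638.   44.8] nest [619.   37.3]
top 126 [399.8 207.6] table [ 590.4 -305.9] nest [ 573.6 -296.9]
scene 92 [257.2 225.4] table [ 588.5 -314.5] nest [ 626.5 -241.7]
scene 19 [304.9 280.2] table [605.1 -94.8] nest [641.5 -43.9]
scene 38 [338.2 307.4] table [596.4   9.1] nest [633.6  49.7]
[455.77587068  89.62907169 131.61740522] -15.440646082852458
```

View pics/g7.png

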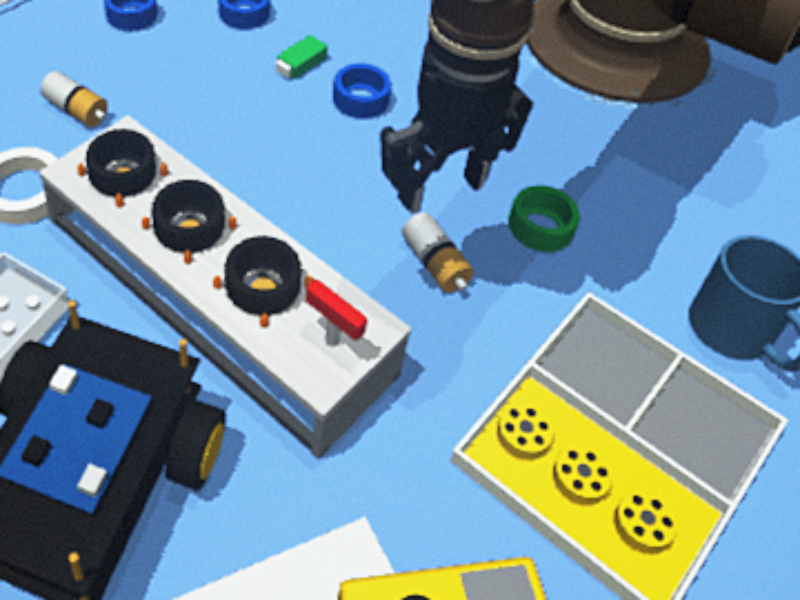

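The handle is down with empty tyres in the nests. Three hubs lie flat at crop px (525,430), (583,472) and (647,520). Motor0 is unmoved at (438,252).

move_arm(
  increments=[
    {"tx": -10, "ty": 0, "tz": -40, "yaw": 0, "hand": 65},
    {"tx": -20, "ty": 0, "tz": -50, "yaw": 0, "hand": 65},
    {"tx": -20, "ty": 0, "tz": -50, "yaw": 0, "hand": 65},
    {"tx": -20, "ty": 0, "tz": -50, "yaw": 0, "hand": 65},
  ],
)

```text
time_s: 28.7
ee_pos: [448.0, 92.1, 89.6]
tool_rot: [0.795, 0.607, 0.0, 0.0]
force: [-0.3, 0.4, 0.2]
opening: 0.761
finger_force: 0.0
```

```bash
python3 - <<'E'
from h import *
print(robot.observe()['ee_pos'])
E
```

```text
[448.00127132  92.12296429  89.6425401 ]
```

move_arm(
  increments=[
    {"tx": -8.5, "ty": -5, "tz": -20, "yaw": 0, "hand": 65},
    {"tx": -8.5, "ty": -5, "tz": -45, "yaw": 0, "hand": 65},
    {"tx": -8.5, "ty": -5, "tz": -65, "yaw": 0, "hand": 65},
    {"tx": -8.5, "ty": -5, "tz": -65, "yaw": 0, "hand": 65},
    {"tx": -8.5, "ty": -5, "tz": -65, "yaw": 0, "hand": 20},
    {"tx": -8.5, "ty": -5, "tz": -65, "yaw": 0, "hand": 20},
    {"tx": -8.5, "ty": -5, "tz": -65, "yaw": 0, "hand": 20},
    {"tx": -8.5, "ty": -5, "tz": -65, "yaw": 0, "hand": 20},
  ],
)

```text
time_s: 29.5
ee_pos: [440.5, 87.4, 26.2]
tool_rot: [0.795, 0.607, 0.002, 0.001]
force: [-0.6, -0.2, 6.2]
opening: 0.4
finger_force: 59.4
```

move_arm(
  increments=[
    {"tx": 0, "ty": 0, "tz": 40, "yaw": 0, "hand": 20},
    {"tx": 0, "ty": 10, "tz": 80, "yaw": 0.14, "hand": 20},
    {"tx": -4, "ty": 40, "tz": 110, "yaw": 0.28, "hand": 20},
    {"tx": -8, "ty": 70, "tz": 110, "yaw": 0.42, "hand": 20},
    {"tx": -12, "ty": 100, "tz": 110, "yaw": 0.56, "hand": 20},
    {"tx": -16, "ty": 130, "tz": 110, "yaw": 0.7, "hand": 20},
    {"tx": -20, "ty": 155, "tz": 110, "yaw": 0.84, "hand": 20},
    {"tx": -24, "ty": 176, "tz": 110, "yaw": 0.98, "hand": 20},
  ],
)

```text
time_s: 30.3
ee_pos: [414.8, 264.7, 135.0]
tool_rot: [0.413, 0.911, 0.0, 0.0]
force: [-0.4, 0.4, -1.5]
opening: 0.396
finger_force: 60.6
```

move_arm(
  increments=[
    {"tx": 0, "ty": 0, "tz": 0, "yaw": 0.14, "hand": 20},
    {"tx": 0, "ty": 0, "tz": 0, "yaw": 0.28, "hand": 20},
    {"tx": 0, "ty": 0, "tz": 0, "yaw": 0.42, "hand": 20},
    {"tx": 0, "ty": 0, "tz": -10, "yaw": 0.56, "hand": 20},
    {"tx": 0, "ty": 0, "tz": -20, "yaw": 0.7, "hand": 20},
    {"tx": 0, "ty": 0, "tz": -30, "yaw": 0.84, "hand": 20},
    {"tx": 0, "ty": 0, "tz": -40, "yaw": 0.971, "hand": 20},
    {"tx": 0, "ty": 0, "tz": -40, "yaw": 0.971, "hand": 20},
  ],
)

```text
time_s: 31.1
ee_pos: [414.4, 262.8, 93.6]
tool_rot: [-0.057, 0.998, -0.0, -0.001]
force: [-0.5, 0.8, -1.2]
opening: 0.401
finger_force: 60.6
```

```bash
python3 - <<'E'
from h import *
o=robot.observe(); R=o['tool_rot']; print(o['ee_pos'],np.degrees(np.arctan2(2*R[1]**2-1,2*R[0]*R[1])),o['joint_positions'])
s=snap('top'); c=snap('scene')
save(np.hstack([cv2.resize(s['image'][205:335,125:275],(400,347)),cv2.resize(c['image'][290:460,410:606],(400,347))]),'g8.png')
E
```

```text
[414.35561958 262.77183378  93.64437602] 96.50818067751509 [ 5.65184976e-01  1.13954599e-01 -4.08331687e-01  1.05018561e+00
 -3.36963667e-05  4.51595903e-01]
```

View pics/g8.png

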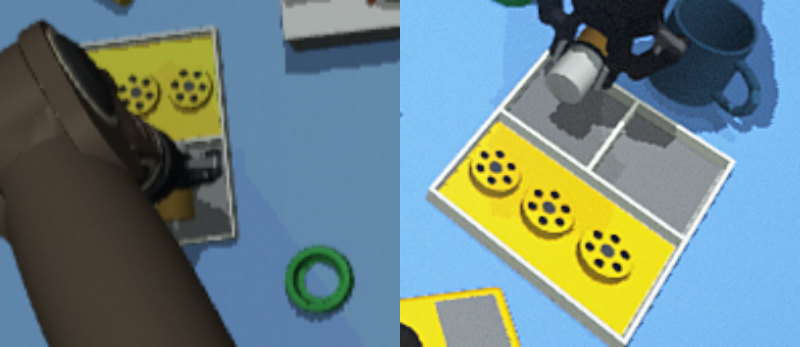

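Motor0 is held above the first grey bay, aligned with it.

move_arm(
  increments=[
    {"tx": 0, "ty": 0, "tz": -25, "yaw": 0, "hand": 20},
    {"tx": 0, "ty": 0, "tz": -45, "yaw": 0, "hand": 20},
    {"tx": 0, "ty": 0, "tz": -58, "yaw": 0, "hand": 20},
    {"tx": 0, "ty": 0, "tz": -64, "yaw": 0, "hand": 20},
    {"tx": 0, "ty": 0, "tz": -65, "yaw": 0, "hand": 20},
    {"tx": 0, "ty": 0, "tz": -65, "yaw": 0, "hand": 20},
  ],
)

```text
time_s: 31.8
ee_pos: [415.4, 263.4, 30.3]
tool_rot: [-0.056, 0.998, 0.0, 0.0]
force: [-0.5, -0.5, -1.2]
opening: 0.404
finger_force: 60.8
```

move_arm(
  increments=[
    {"tx": 0, "ty": 0, "tz": 0, "yaw": 0, "hand": 48},
    {"tx": 0, "ty": 0, "tz": 0, "yaw": 0, "hand": 48},
    {"tx": 0, "ty": 0, "tz": 0, "yaw": 0, "hand": 48},
    {"tx": 0, "ty": 0, "tz": 45, "yaw": 0, "hand": 48},
    {"tx": 0, "ty": 0, "tz": 90, "yaw": 0, "hand": 65},
    {"tx": 5, "ty": -25, "tz": 120, "yaw": -0.14, "hand": 65},
    {"tx": 18, "ty": -72, "tz": 120, "yaw": -0.28, "hand": 65},
    {"tx": 31, "ty": -120, "tz": 120, "yaw": -0.42, "hand": 65},
  ],
)

```text
time_s: 32.6
ee_pos: [447.0, 142.7, 151.1]
tool_rot: [0.154, 0.988, 0.001, 0.002]
force: [0.6, -0.7, 0.0]
opening: 0.765
finger_force: 0.0
```

move_arm(
  increments=[
    {"tx": 10, "ty": -48, "tz": 0, "yaw": -0.14, "hand": 65},
    {"tx": 20, "ty": -96, "tz": 0, "yaw": -0.28, "hand": 65},
    {"tx": 30, "ty": -144, "tz": 0, "yaw": -0.42, "hand": 65},
    {"tx": 40, "ty": -192, "tz": 0, "yaw": -0.56, "hand": 65},
    {"tx": 50, "ty": -240, "tz": 0, "yaw": -0.7, "hand": 65},
    {"tx": 60, "ty": -288, "tz": 0, "yaw": -0.84, "hand": 65},
    {"tx": 75, "ty": -336, "tz": 0, "yaw": -0.98, "hand": 65},
    {"tx": 90, "ty": -384, "tz": 0, "yaw": -1.095, "hand": 65},
  ],
)

```text
time_s: 33.4
ee_pos: [536.0, -242.6, 149.7]
tool_rot: [0.647, 0.762, 0.0, 0.0]
force: [0.1, -0.0, 1.0]
opening: 0.76
finger_force: 0.0
```

```bash
python3 - <<'E'
from h import *
s=snap('top'); c=snap('scene')
save(np.hstack([cv2.resize(s['image'][205:335,125:275],(400,347)),cv2.resize(c['image'][190:260,220:300],(400,347))]),'g9.png')
h=cv2.cvtColor(s['image'],cv2.COLOR_RGB2HSV); u,v=407,207
m=cv2.bitwise_not(cv2.inRange(h,(95,70,0),(125,255,255))); k=np.zeros_like(m); k[v-14:v+14,u-22:u+22]=m[v-14:v+14,u-22:u+22]
cs,_=cv2.findContours(k,cv2.RETR_EXTERNAL,2); r=cv2.minAreaRect(max(cs,key=cv2.contourArea)); print(r)
o=robot.observe(); R=o['tool_rot']; print(o['ee_pos'],np.degrees(np.arctan2(2*R[1]**2-1,2*R[0]*R[1])))
E
```

```text
((404.5, 206.5), (27.0, 39.0), 90.0)
[ 537.00071791 -245.65431135  148.62113033] 9.226663895663433
```

View pics/g9.png

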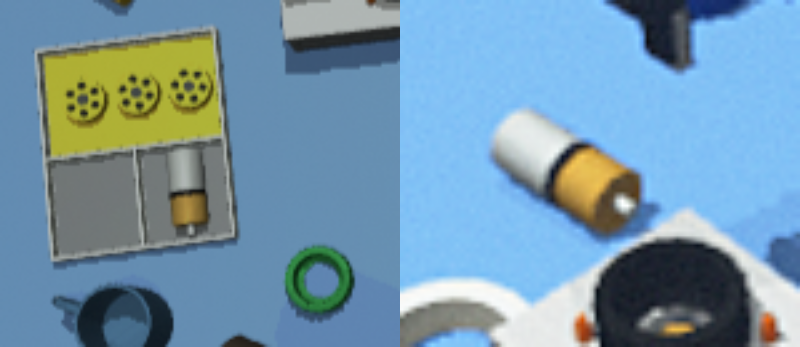

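Motor0 lies in its bay at crop px (187,190). Motor1 is still in place.

move_arm(
  increments=[
    {"tx": 30, "ty": -40, "tz": 0, "yaw": 0, "hand": 65},
    {"tx": 55, "ty": -80, "tz": -10, "yaw": 0, "hand": 65},
    {"tx": 58.5, "ty": -88, "tz": -45, "yaw": 0, "hand": 65},
    {"tx": 58.5, "ty": -88, "tz": -80, "yaw": 0, "hand": 65},
    {"tx": 58.5, "ty": -88, "tz": -110, "yaw": 0, "hand": 65},
    {"tx": 58.5, "ty": -88, "tz": -125, "yaw": 0, "hand": 65},
    {"tx": 58.5, "ty": -88, "tz": -125, "yaw": 0, "hand": 20},
    {"tx": 58.5, "ty": -88, "tz": -125, "yaw": 0, "hand": 20},
  ],
)

```text
time_s: 34.3
ee_pos: [594.8, -328.3, 25.6]
tool_rot: [0.645, 0.764, 0.0, 0.001]
force: [1.3, -1.1, 0.4]
opening: 0.426
finger_force: 0.1
```

move_arm(
  increments=[
    {"tx": 0, "ty": 0, "tz": 0, "yaw": 0, "hand": 20},
    {"tx": 0, "ty": 0, "tz": 0, "yaw": 0, "hand": 20},
    {"tx": 0, "ty": 0, "tz": 0, "yaw": 0, "hand": 20},
  ],
)

```text
time_s: 34.6
ee_pos: [595.0, -328.6, 26.0]
tool_rot: [0.645, 0.764, 0.0, 0.001]
force: [-0.4, -0.6, 2.0]
opening: 0.399
finger_force: 60.2
```

move_arm(
  increments=[
    {"tx": 0, "ty": 0, "tz": 40, "yaw": 0, "hand": 20},
    {"tx": -10, "ty": 0, "tz": 85, "yaw": 0, "hand": 20},
    {"tx": -30, "ty": 20, "tz": 120, "yaw": 0, "hand": 20},
    {"tx": -50, "ty": 62, "tz": 130, "yaw": 0.1, "hand": 20},
    {"tx": -65, "ty": 107, "tz": 130, "yaw": 0.2, "hand": 20},
    {"tx": -80, "ty": 152, "tz": 130, "yaw": 0.34, "hand": 20},
    {"tx": -95, "ty": 198, "tz": 130, "yaw": 0.48, "hand": 20},
    {"tx": -110, "ty": 244, "tz": 130, "yaw": 0.62, "hand": 20},
  ],
)

```text
time_s: 35.4
ee_pos: [483.4, -82.8, 155.0]
tool_rot: [0.379, 0.926, 0.0, 0.001]
force: [1.2, 0.0, -1.0]
opening: 0.4
finger_force: 59.9
```

move_arm(
  increments=[
    {"tx": -8, "ty": 46, "tz": 0, "yaw": 0.12, "hand": 20},
    {"tx": -16, "ty": 92, "tz": 0, "yaw": 0.24, "hand": 20},
    {"tx": -24, "ty": 138, "tz": 0, "yaw": 0.36, "hand": 20},
    {"tx": -32, "ty": 184, "tz": 0, "yaw": 0.48, "hand": 20},
    {"tx": -40, "ty": 230, "tz": 0, "yaw": 0.6, "hand": 20},
    {"tx": -48, "ty": 276, "tz": 0, "yaw": 0.7, "hand": 20},
    {"tx": -58, "ty": 322, "tz": 0, "yaw": 0.8, "hand": 20},
    {"tx": -68, "ty": 368, "tz": 0, "yaw": 0.9, "hand": 20},
  ],
)

```text
time_s: 36.2
ee_pos: [415.6, 285.6, 155.1]
tool_rot: [-0.061, 0.998, 0.0, 0.001]
force: [0.9, 0.2, -1.5]
opening: 0.402
finger_force: 59.9
```

move_arm(
  increments=[
    {"tx": -6, "ty": 40, "tz": 0, "yaw": 0, "hand": 20},
    {"tx": -12, "ty": 72, "tz": -10, "yaw": 0, "hand": 20},
    {"tx": -12, "ty": 75, "tz": -40, "yaw": 0, "hand": 20},
    {"tx": -12, "ty": 75, "tz": -70, "yaw": 0, "hand": 20},
    {"tx": -12, "ty": 75, "tz": -85, "yaw": 0, "hand": 20},
    {"tx": -12, "ty": 75, "tz": -85, "yaw": 0, "hand": 20},
  ],
)

```text
time_s: 36.8
ee_pos: [402.9, 357.7, 67.3]
tool_rot: [-0.059, 0.998, -0.001, -0.002]
force: [1.1, -0.3, -1.8]
opening: 0.406
finger_force: 60.3
```

```bash
python3 - <<'E'
from h import *
c=snap('scene')
save(cv2.resize(c['image'][250:450,400:640],(600,500)),'g10.png')
o=robot.observe(); R=o['tool_rot']; print(o['ee_pos'],np.degrees(np.arctan2(2*R[1]**2-1,2*R[0]*R[1])),o['joint_positions'])
E
```

```text
[403.68649681 358.27469052  68.9599844 ] 96.78140909074656 [ 7.25868838e-01  2.19101877e-01 -3.39238702e-01  1.01421759e+00
  2.28573578e-06  6.07511011e-01]
```

View pics/g10.png

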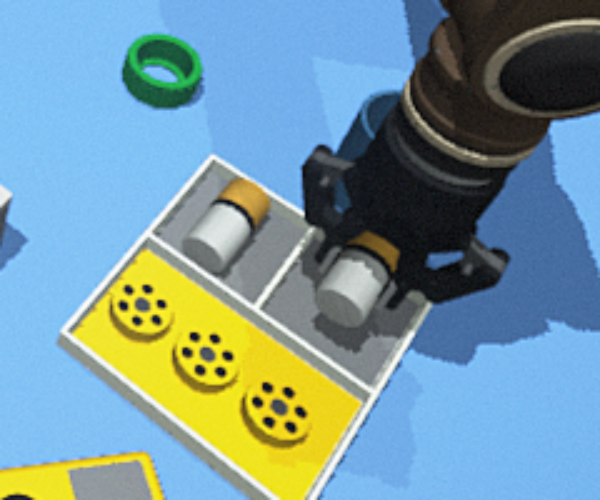

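Motor1 is aligned above the second bay. I lower it, release and retreat.

move_arm(
  increments=[
    {"tx": 0, "ty": 0, "tz": -18, "yaw": 0, "hand": 20},
    {"tx": 0, "ty": 0, "tz": -32, "yaw": 0, "hand": 20},
    {"tx": 0, "ty": 0, "tz": -39, "yaw": 0, "hand": 20},
    {"tx": 0, "ty": 0, "tz": -40, "yaw": 0, "hand": 20},
    {"tx": 0, "ty": 0, "tz": -40, "yaw": 0, "hand": 20},
    {"tx": 0, "ty": 0, "tz": -40, "yaw": 0, "hand": 48},
    {"tx": 0, "ty": 0, "tz": -40, "yaw": 0, "hand": 48},
    {"tx": 0, "ty": 0, "tz": -40, "yaw": 0, "hand": 48},
  ],
)

```text
time_s: 37.65
ee_pos: [404.6, 359.0, 30.0]
tool_rot: [-0.059, 0.998, 0.0, 0.0]
force: [-0.2, 0.3, -0.3]
opening: 0.559
finger_force: 0.0
```

move_arm(
  increments=[
    {"tx": 0, "ty": 0, "tz": 30, "yaw": 0, "hand": 48},
    {"tx": 0, "ty": 0, "tz": 70, "yaw": 0, "hand": 48},
    {"tx": 0, "ty": 0, "tz": 120, "yaw": 0, "hand": 48},
    {"tx": 0, "ty": -45, "tz": 160, "yaw": 0, "hand": 48},
    {"tx": -20, "ty": -90, "tz": 200, "yaw": 0, "hand": 48},
    {"tx": -40, "ty": -135, "tz": 200, "yaw": 0, "hand": 48},
    {"tx": -60, "ty": -180, "tz": 200, "yaw": 0, "hand": 48},
    {"tx": -80, "ty": -225, "tz": 200, "yaw": 0, "hand": 48},
  ],
)

```text
time_s: 38.45
ee_pos: [330.4, 147.8, 230.1]
tool_rot: [-0.06, 0.998, 0.0, 0.001]
force: [-0.1, -0.3, 0.5]
opening: 0.56
finger_force: 0.0
```

move_arm(
  increments=[
    {"tx": -20, "ty": -45, "tz": 0, "yaw": 0, "hand": 48},
    {"tx": -20, "ty": -90, "tz": 0, "yaw": 0, "hand": 48},
    {"tx": -20, "ty": -135, "tz": 0, "yaw": 0, "hand": 48},
    {"tx": -20, "ty": -135, "tz": 0, "yaw": 0, "hand": 48},
    {"tx": -20, "ty": -135, "tz": 0, "yaw": 0, "hand": 48},
  ],
)

```text
time_s: 38.95
ee_pos: [311.1, 13.0, 229.5]
tool_rot: [-0.057, 0.998, 0.0, 0.001]
force: [-0.3, 0.6, -0.0]
opening: 0.564
finger_force: 0.0
```

```bash
python3 chk2.py; python3 - <<'E'
from h import *
c=snap('scene'); save(c['image'],'end.png')
E
```

```text
hubA 65 [ 626.2 -147.6]
tray hub 438 [456. 373.] [527.3 266.6] tray 58.6 -56.7
tray hub 475 [481. 393.] [522.3 320.5] tray 59.8 -2.6
tray hub 530 [509. 414.] [516.6 375.2] tray 60.3 52.4
[311.21001636  14.60852538 229.28398782]
```

View pics/end.png

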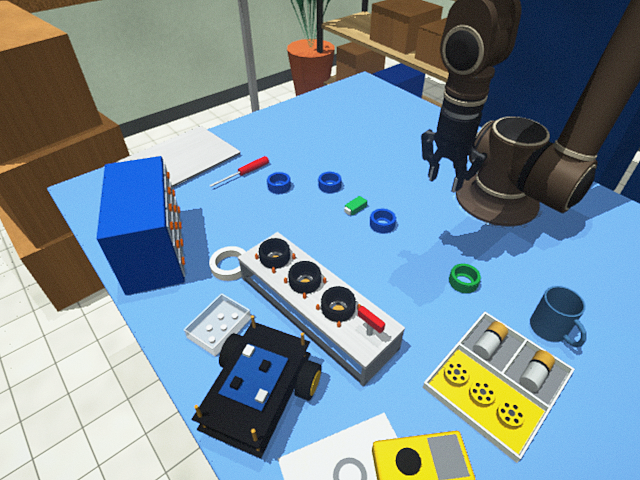

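The empty tyres sit in their nests at (274,252), (305,276) and (338,303), with the handle down at (371,318). The hubs and both motors are in the tray, and nothing else has moved. Handing in.

```bash
python3 -c "
from bench import robot
print(robot.finish_job())"
```

```text
the job is handed in; nothing more can be done
None
```

I handed the job in at about 39 s, and the judge returned no verdict. In the last picture all three hubs are in the yellow compartment, both motors are in their bays, the empty tyres are in their nests, the handle is down, and nothing else looks moved.

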